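# Refill the cam-locked day-box carrier

### The job

Refill the day-box carrier: flip its red cam lever fully over to free the slide, draw the slide back, lift the finished white box out and set it down flat, lid up, in the free part of the cream tray, and put every coloured day box on the sill into the channel, lids up, lying crosswise side by side between the end plate and the slide. Then, with the lever still free, run the slide up gently until you feel that it has closed the row against the end plate with no gaps left, and flip the lever all the way back to lock it. Leave everything else on the sill and in the tray where it is.

Things in the scene. Friction and masses are not known exactly. Their poses are not given: they have to be found in the camera images.
- carrier: fixed blue-grey metal channel, 300 mm long (y); floor 6 mm above the sill. Origin: on the sill under mid-channel, mid-length. Channel 64 mm wide inside (x -32 to +32 mm), between a 4 mm lip (-x side) and a 22 mm guide bar (+x side), both 14 mm high above the sill. Boxes lie across it, long side along carrier x. The end plate is 40 mm high, its inner face at y = -142 mm
- end_face (a point): middle of the inner face of the end plate, 20 mm above the sill
- slide: the slide, 60 mm long, front plate 60 mm wide and 41 mm high above the sill. Origin: on the channel floor, mid-channel, in the plane of the front face that meets the boxes; axes as the carrier's. Its carrier y runs from -142 mm (closed on the end plate) to +78 mm (fully drawn back); friction 1.5 N when free, held against some 55 N when locked. Starts locked 37 to 58 mm open, white box in the gap
- slide_grip (a point): point to pinch on the slide's black grip tab: 12 mm behind the front face, mid-channel, 56 mm above the sill. The tab is upright, 14 mm wide in carrier x, 20 mm long in carrier y, from 36 to 68 mm above the sill
- lever (a joint): angle of the red cam lever, rad: 0 = locked, leaning 38 degrees over the channel (to carrier -x); 1.33 = fully free, leaning 38 degrees outwards (+x). It swings about an axis along carrier y, across the slide's travel, stays where it is left and takes up to 0.25 N m; it grips below about 0.4 and is free above 0.6. Closed fingers can flip it by pushing sideways near its tip
- lever_hinge (a point): the lever's axis, on the slide above the guide bar: carrier x = +44 mm, 44 mm behind the slide's front face, 20 mm above the sill. Between lever and grip tab there are 17 mm clear in carrier y
- lever_tip (a point): centre of the 14 mm ball at the lever's end, 59 mm from the axis; the lever's rod is 9 mm thick
- box_green: green plastic day box with a paler flat lid of the same colour, 58 x 30 x 34 mm high, 35 to 70 g. Origin: centre of its underside; x along its 58 mm length, z up through the lid; either end may face forward. May be absent (None)
- box_orange: orange plastic day box with a paler flat lid of the same colour, 58 x 30 x 34 mm high, 35 to 70 g. Origin: centre of its underside; x along its 58 mm length, z up through the lid; either end may face forward. May be absent (None)
- box_blue: blue plastic day box with a paler flat lid of the same colour, 58 x 30 x 34 mm high, 35 to 70 g. Origin: centre of its underside; x along its 58 mm length, z up through the lid; either end may face forward. May be absent (None)
- box_purple: purple plastic day box with a paler flat lid of the same colour, 58 x 30 x 34 mm high, 35 to 70 g. Origin: centre of its underside; x along its 58 mm length, z up through the lid; either end may face forward. May be absent (None)
- box_yellow: yellow plastic day box with a paler flat lid of the same colour, 58 x 30 x 34 mm high, 35 to 70 g. Origin: centre of its underside; x along its 58 mm length, z up through the lid; either end may face forward. May be absent (None)
- box_white: white day box, all white, the finished one: same size and axes as the coloured boxes, 50 g. Lies in the channel at the start, always present
- tray: cream plastic tray fixed to the sill, 340 (x) x 240 (y) x 22 mm high, floor 4 mm above the sill, walls 4 mm. Origin: on the sill under its centre. Dispenser, jar and tin stand in it; the corner at tray x = -85, y = -50 mm is free for at least 50 mm around
- dispenser: bystander in the tray: round white twist-dial pill dispenser, 104 mm across, 56 mm high; origin centre of underside
- jar: bystander in the tray: clear glass jar with a steel lid, 60 mm across, 85 mm high; origin centre of underside
- tin: bystander in the tray: steel tablet tin, 90 x 58 x 23 mm; origin centre of underside
- vial_block: bystander: wooden block 50 x 130 x 42 mm with three capped amber vials standing in it, 78 mm high in all; origin centre of underside
- bell: bystander: small blue and white ceramic bell, 54 mm across, 65 mm high; origin centre of underside
- cup: bystander: white ceramic cup, 72 mm across, 80 mm high; origin centre of underside
- syrup: bystander: amber bottle, 52 mm across, 90 mm high; origin centre of underside

How it is judged:
By the outcome, as a careful person would: the job done as asked, in the order asked, and still so for the second after the job is handed in, with the robot touching nothing.
Of box_green, box_orange, box_blue, box_purple, box_yellow only 3 to 5 are there at a start; the rules pass over those that are not, and their reading is None.
At some moment in a run one of box_green, box_orange, box_blue, box_purple, box_yellow may be knocked a few centimetres aside while the robot is not near it.
Once in a run the grip may slacken for a moment while it holds something.
It also fails if it takes over 208 s, if anything falls off the work surface, if the arm or the gripper's body presses on something with over 40 N, if the wrist force passes 120 N, or if a joint passes its speed limit or range.

### The arm

A 6-joint arm with a two-finger parallel gripper is mounted at the origin on the work surface. World frame = base frame: x ahead of the robot, y to its left, z up, the work surface at z = 0. Lengths are in m, angles in rad, forces in N, time in s.
With the tool pointing down it reaches from about 0.3 to 0.825 m from the base axis. Payload 5.4 kg.
Tool frame: the origin (TCP) lies between the finger pads; the fingertips stand 11 mm ahead of it and the grasp point (between the pads) lies 8 mm behind it; z points along the fingers, y is the line along which they close (so a half turn about z gives the same grasp; the last joint's range is limited). The gripper opens to 92 mm and grips with 3 to 60 N. Pads are 20 mm wide; open, the fingers measure 128 mm over their backs; the gripper's body (75 mm by 189 mm) begins 69 mm behind the grasp point.
Start: joints at [-1.428, 0.158, 1.597, -0, 1.386, -0.21], TCP at [0.199, -0.54, 0.226] pointing down, gripper open.
Joint ranges: [-2.91, 2.91], [-0.94, 2.29], [0.18, 2.7], [-1.29, 4.43], [0.17, 2.64], [-3, 3]. Speed limits (rad/s): [2.57, 2.57, 3.14, 3.14, 3.14, 3.14].

### API

Orientations are given as a unit quaternion [w, x, y, z].
In Python, from cell import bot, get_image, recognise, tip_of gives the robot as it stands. The module is installed in compiled form; this text tells all that it offers.
- The arm moves only by the tool carry_out, never from a script. Its argument "series" is a list of rows, each an object of numbers: "tx", "ty", "tz": the shift along the tool's x, y, z in units of 25 cm (1.0 is 25 cm); "ax", "ay", "az": the turn, a rotation vector about the tool's x, y, z in units of 360 degrees (1.0 is 360 degrees). A call has 1 to 12 rows; each row is the pose to reach, as a shift and turn from the pose commanded when the call began, along the tool's axes at that moment, turning the shorter way round; what a row does not reach only later rows make up. A row lasts 1/8 s, in which the tool goes at most 62.5 mm and 10.7 degrees, less where a joint would pass 70% of its speed; a pose out of reach is approached as far as the arm can. A call with a number of a shift or a turn outside -1 to 1 is refused whole. A call with a gripper value outside its range is refused whole. "gripper" is the opening, from -1 (shut) to 1 (fully open), set as the call begins (left out, the last holds). The fingers move at their own pace and stop on an object; the grip force is fixed at half the most. Time passes only in rows, so rows that repeat a pose let the fingers close. It gives the time, the measured TCP pose, the force, the opening and the grip force at its end, in the units of the state.
- bot.get_state(): the state, without advancing time (a new reading comes with each control period).
- get_image(name): name is "side" or "top"; returns a dict with "image" (384x512x3 uint8, red, green, blue), "depth" (384x512 float32, m along the optical axis (not along the pixel's ray), 0 where there is no reading), "camera_matrix" (3x3 intrinsics, pixels), "position" and "rotation" of the camera in the world. Camera axes: x right, y down, z forward; pixel columns grow to the right and rows downward; lengths in m; the calibration is good to about 2 mm. A picture is of the moment at which its call begins.
- bot.job_done(): hands the job in; it is judged then, once.
Trained networks look in the newest picture that a camera, given by its name, has taken for a name from the list of things; names that differ only in an ending like _2 or _b are one class to them, and where a whole thing is asked for, a point or a joint stands for the part that bears it (a point fixed in the world has none). Each returns a list of dicts, best first, with "score" (0 to 1); they miss things now and then, are a little off and sometimes report something else, mostly with a low value. They report only what shows in the picture. A call takes as long as a camera call.
- recognise(camera, query): "at" ([x, y, z] in m, in the coordinates of the camera as it stood for that picture, good to about 4 mm: the middle of the surface that is visible of it).
- tip_of(camera, query): "at" ([x, y, z] in m, in the coordinates of the camera as it stood for that picture, good to about 4 mm: a listed point, or the origin of a listed thing).
The state is a dict: "time": time; "joints": joint angles; "joint_vel": joint speeds; "effort": joint torques, N m; "tool_pos": TCP position; "ee_rot": TCP orientation; "force": force on the tool from outside, world axes, zero at the start; "ft_torque": the same for the moment, N m; "grip_width": finger opening in m; "grip_force": force on a finger pad.
Only numpy, scipy, OpenCV 4.12 (cv2) and the standard library are available. Lean on these libraries where they do the work, as an engineer would, in place of code of your own. Each camera call takes 0.05 s, during which the arm holds its last target. There are 200 camera calls.

## Working session

There is one attempt and no reset: what is moved stays moved. The work goes in short steps, Python scripts to look and compute and a tool call to move; the robot and the scene stay as the last step left them, time stands still between calls to the robot, and variables do not carry over. Pictures are saved under pics/ and viewed, at most 14 in all, crops included, and the job is handed in when it is done.

Besides the shell and the picture viewer there is one more tool, called after "Emit:" as name([rows], argument=value, ...), one row to a line, values as JSON. carry_out: Moves the arm, as the interface text tells. Shifts and turns lie within -1 to 1; 1 stands for 25 cm of shift or 360 degrees of turn. Its arguments: {"type":"object","properties":{"series":{"type":"array"},"gripper":{"type":"number"}},"required":["series"]}

```bash
mkdir -p pics; cat > h.py <<'E'
import numpy as np, cv2
from cell import bot, get_image, recognise, tip_of
def world(im,p): return np.array(im["rotation"])@np.array(p)+np.array(im["position"])
def cloud(im):
    d=im["depth"];K=np.array(im["camera_matrix"]);v,u=np.mgrid[:d.shape[0],:d.shape[1]]
    P=np.stack([(u-K[0,2])/K[0,0]*d,(v-K[1,2])/K[1,1]*d,d],-1)
    return P@np.array(im["rotation"]).T+np.array(im["position"])
def save(im,n,s=1): cv2.imwrite("pics/"+n,cv2.resize(im["image"][:,:,::-1],None,fx=s,fy=s))
E
python3 - <<'E'
from h import *
np.set_printoptions(precision=4,suppress=True)
s=bot.get_state();print(s)
for c in("top","side"):
    im=get_image(c);save(im,c+"0.png",1.5);print(c,im["position"],im["rotation"],im["camera_matrix"])
    np.savez(c+"0.npz",**im)
    for q in "carrier end_face slide slide_grip lever_hinge lever_tip box_green box_orange box_blue box_purple box_yellow box_white tray".split():
        f=tip_of(c,q)
        print(q,[(round(r["score"],2),world(im,r["at"])) for r in f[:2]])
E
```

```text
{'time': 0.0, 'joints': array([-1.4281,  0.159 ,  1.5982, -0.    ,  1.3862, -0.2101]), 'joint_vel': array([-0.0002,  0.0008, -0.0003, -0.0004, -0.0013, -0.0006]), 'effort': array([ -0.0012, -38.5566, -32.2113,   0.0701,   0.0379,  -0.0001]), 'tool_pos': array([ 0.1986, -0.539 ,  0.2246]), 'ee_rot': array([-0.0009,  0.9845,  0.1755,  0.    ]), 'force': array([0.7237, 1.2089, 0.2697]), 'ft_torque': array([ 0.0121,  0.0044, -0.0027]), 'grip_force': 0.0, 'grip_width': 0.09200078874899441}
top [ 0.4605 -0.0117  1.1819] [ 0.0476 -0.7009  0.7103 -0.0437] [[352.0264   0.     255.9038]
 [  0.     352.0264 192.8988]
 [  0.       0.       1.    ]]Traceback (most recent call last):
  File "<stdin>", line 9, in <module>
  File "h.py", line 3, in world
    def world(im,p): return np.array(im["rotation"])@np.array(p)+np.array(im["position"])
                            ~~~~~~~~~~~~~~~~~~~~~~~~^~~~~~~~~~~~
ValueError: matmul: Input operand 1 has a mismatch in its core dimension 0, with gufunc signature (n?,k),(k,m?)->(n?,m?) (size 3 is different from 4)
```

```bash
cat > h.py <<'E'
import numpy as np, cv2
from scipy.spatial.transform import Rotation as R
from cell import bot, get_image, recognise, tip_of
np.set_printoptions(precision=4,suppress=True)
def rot(q): return R.from_quat(np.roll(q,-1)).as_matrix()
def world(im,p): return rot(im["rotation"])@np.array(p)+np.array(im["position"])
def cloud(im):
    d=im["depth"];K=np.array(im["camera_matrix"]);v,u=np.mgrid[:d.shape[0],:d.shape[1]]
    P=np.stack([(u-K[0,2])/K[0,0]*d,(v-K[1,2])/K[1,1]*d,d],-1)
    return P@rot(im["rotation"]).T+np.array(im["position"])
def save(im,n,s=1): cv2.imwrite("pics/"+n,cv2.resize(im["image"][:,:,::-1],None,fx=s,fy=s))
E
python3 - <<'E'
from h import *
for c in("top","side"):
    im=get_image(c);save(im,c+"0.png",1.5);print(c,im["position"],im["rotation"])
    np.savez(c+"0.npz",**im)
    for q in "carrier end_face slide slide_grip lever_hinge lever_tip box_green box_orange box_blue box_purple box_yellow box_white tray".split():
        f=tip_of(c,q)
        print(q,[(round(r["score"],2),world(im,r["at"])) for r in f[:2]])
E
```

```text
top [ 0.4605 -0.0117  1.1819] [ 0.0476 -0.7009  0.7103 -0.0437]
carrier [(0.93, array([ 0.4524, -0.0482, -0.0021]))]
end_face [(0.7, array([ 0.4309, -0.1872,  0.0186])), (0.59, array([ 0.6335,  0.0545, -0.    ]))]
slide [(0.75, array([ 0.4368, -0.136 ,  0.0088])), (0.49, array([ 0.5745,  0.4144, -0.0018]))]
slide_grip [(0.8, array([ 0.4408, -0.1266,  0.0562])), (0.74, array([ 0.571 ,  0.4128, -0.0012]))]
lever_hinge [(0.38, array([ 0.4893, -0.1026,  0.0255])), (0.31, array([ 0.4343, -0.1347,  0.0108]))]
lever_tip [(0.48, array([ 0.4551, -0.0945,  0.0678]))]
box_green [(0.69, array([0.6355, 0.0532, 0.0023]))]
box_orange [(0.67, array([ 0.4518, -0.0476, -0.0005])), (0.64, array([ 0.6683, -0.0803, -0.0012]))]
box_blue [(0.76, array([0.6543, 0.1642, 0.0022])), (0.64, array([0.5702, 0.4102, 0.0022]))]
box_purple [(0.63, array([ 0.6637, -0.2183,  0.0027])), (0.37, array([ 0.7325, -0.3596, -0.0007]))]
box_yellow []
box_white [(0.52, array([ 0.6337,  0.0576, -0.0007])), (0.45, array([ 0.4329, -0.1723,  0.0037]))]
tray [(0.59, array([0.5726, 0.415 , 0.0005]))]
side [-0.0752  0.7359  1.258 ] [ 0.1281 -0.3321  0.8774 -0.3217]
carrier [(0.55, array([ 0.4523, -0.0506,  0.0032])), (0.4, array([ 0.6699, -0.2192,  0.0019]))]
end_face [(0.9, array([ 0.4316, -0.1875,  0.0226]))]
slide [(0.57, array([ 0.4408, -0.1406,  0.0062]))]
slide_grip [(0.62, array([ 0.4378, -0.1234,  0.0549]))]
lever_hinge [(0.42, array([ 0.4896, -0.1033,  0.0219]))]
lever_tip [(0.6, array([ 0.458 , -0.0968,  0.0623]))]
box_green [(0.82, array([0.6356, 0.0566, 0.0005]))]
box_orange [(0.49, array([0.4974, 0.4791, 0.0013])), (0.47, array([ 0.6676, -0.0821,  0.0002]))]
box_blue [(0.83, array([ 0.6544,  0.1621, -0.0016]))]
box_purple [(0.68, array([ 0.6676, -0.2173,  0.0004]))]
box_yellow [(0.39, array([ 0.4547, -0.0494, -0.0003]))]
box_white [(0.53, array([ 0.4341, -0.1725,  0.0066]))]
tray []
```

View pics/top0.png

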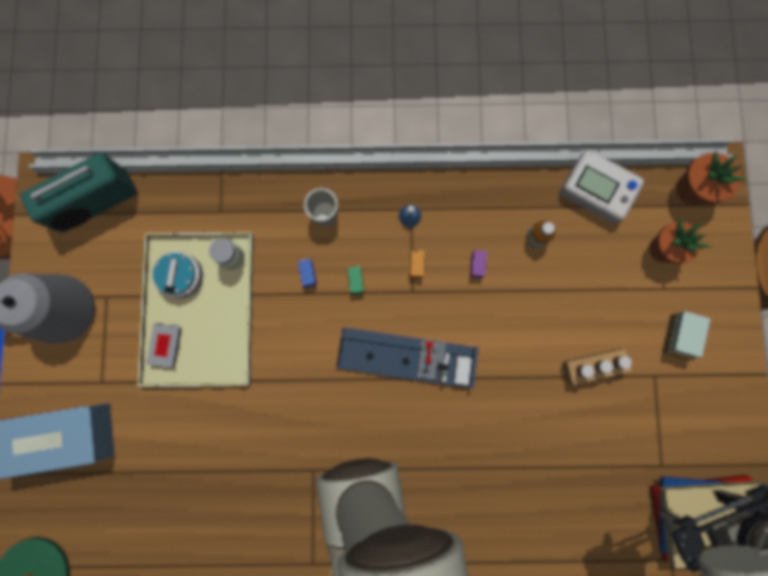

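View pics/side0.png

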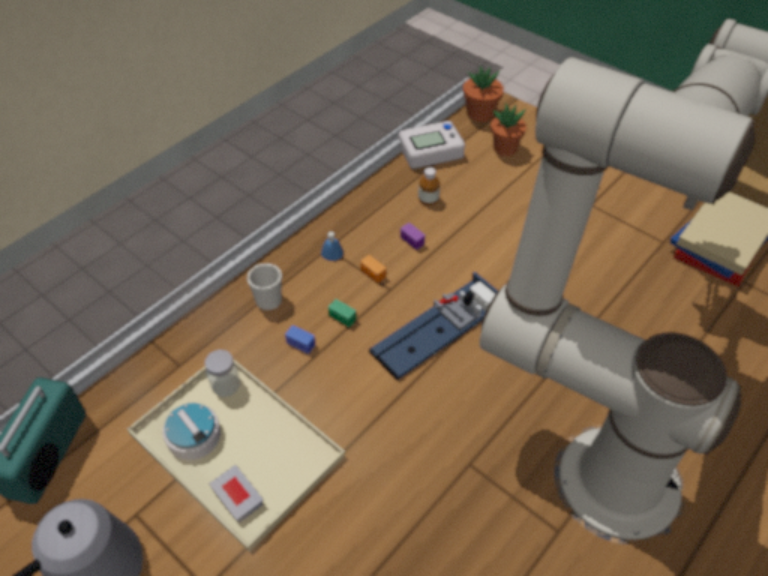

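Top view (1.5× pixels): there are four day boxes, blue (307,273), green (356,280), orange (418,264) and purple (479,264), and no yellow. The carrier runs from (340,350) to (476,368), with its end plate and the white box at the right (463,370) and the lever at (432,350). The tray's free corner is lower right, near (215,350). The side view agrees.

```bash
cat >> h.py <<'E'
HUE=dict(blue=(105,125),green=(60,90),orange=(8,20),purple=(130,160))
def boxes(im,near=None):
    P=cloud(im);hsv=cv2.cvtColor(np.ascontiguousarray(im["image"]),cv2.COLOR_RGB2HSV);out={}
    for n,(a,b) in HUE.items():
        m=((hsv[...,0]>=a)&(hsv[...,0]<=b)&(hsv[...,1]>110)&(P[...,2]>.022)&(P[...,2]<.05)).astype(np.uint8)
        k,l,st,c=cv2.connectedComponentsWithStats(m)
        for i in range(1,k):
            if 50<st[i,4]<400:
                Q=P[l==i];xy=Q[:,:2]
                if not(.3<xy[:,0].mean()<.8 and abs(xy[:,1].mean())<.35):continue
                w,V=np.linalg.eigh(np.cov(xy.T));ax=V[:,1]
                out.setdefault(n,[]).append((xy.mean(0),np.degrees(np.arctan2(ax[1],ax[0])),np.sqrt(12*w),np.median(Q[:,2]),st[i,4]))
    return out
E
python3 - <<'E'
from h import *
im=dict(np.load("top0.npz"))
for n,l in boxes(im).items():
    for b in l: print(n,*b)
P=cloud(im)
hsv=cv2.cvtColor(im["image"],cv2.COLOR_RGB2HSV)
# carrier: raised region
reg=(P[...,0]>.36)&(P[...,0]<.55)&(P[...,1]>-.24)&(P[...,1]<.14)
m=(reg&(hsv[...,0]>95)&(hsv[...,0]<130)&(hsv[...,2]<140)&(hsv[...,1]>60)).astype(np.uint8)
m2=((P[...,2]>.004)&reg).astype(np.uint8)
for mm in(m,m2):
    k,l,st,c=cv2.connectedComponentsWithStats(mm);i=1+np.argmax(st[1:,4])
    xy=P[l==i][:,:2].astype(np.float32);r=cv2.minAreaRect(xy);print("carrier",st[i,4],r,cv2.boxPoints(r).tolist())
# tray outline
reg=(P[...,0]>.35)&(P[...,0]<.8)&(P[...,1]>.25)&(P[...,1]<.58)
mm=(reg&(P[...,2]>.012)&(P[...,2]<.03)).astype(np.uint8)
r=cv2.minAreaRect(P[mm>0][:,:2].astype(np.float32));print("tray",r)
w=(reg&0|((P[...,2]>.03)&(P[...,2]<.045)&(hsv[...,1]<60)&(hsv[...,2]>120)&(P[...,0]>.36)&(P[...,0]<.5)&(P[...,1]>-.22)&(P[...,1]<-.12)))
Q=P[w];print("white",Q.mean(0),len(Q),cv2.minAreaRect(Q[:,:2].astype(np.float32)))
cv2.imwrite("pics/c0.png",cv2.resize(im["image"][205:275,215:335,::-1],None,fx=6,fy=6,interpolation=cv2.INTER_CUBIC))
E
```

```text
blue [0.6503 0.1637] -167.4038081900606 [0.025  0.0521] 0.03262983983991208 119
green [0.6315 0.0568] -172.59356947288447 [0.0212 0.0518] 0.03320396678317217 100
orange [ 0.6686 -0.0787] 173.50792636010362 [0.0293 0.0578] 0.03256991250778274 151
carrier 1268 ((0.47105878591537476, 0.005547322332859039), (0.1705634891986847, 0.08240135759115219), 80.57400512695312) [[0.4164475202560425, -0.07183536142110825], [0.4977363049983978, -0.0853305235505104], [0.525670051574707, 0.08293000608682632], [0.4443812668323517, 0.09642516821622849]]
carrier 2317 ((0.4629499316215515, -0.05154524743556976), (0.3037175238132477, 0.09506060183048248), 80.5819091796875) [[0.39121055603027344, -0.19357930123806], [0.4849897623062134, -0.2091347724199295], [0.5346893072128296, 0.09048880636692047], [0.44091010093688965, 0.10604427754878998]]
tray ((0.5785018801689148, 0.4141286611557007), (0.24269181489944458, 0.3399680554866791), 89.84687805175781)Traceback (most recent call last):
  File "<stdin>", line 19, in <module>
cv2.error: OpenCV(4.12.0) /io/opencv/modules/imgproc/src/convhull.cpp:143: error: (-215:Assertion failed) total >= 0 && (depth == CV_32F || depth == CV_32S) in function 'convexHull'
```

```bash
cat >> h.py <<'E'
import json,os,math
C0=np.array([.453,-.050]);CY=-9.3   # carrier pose
def c2w(x,y):
    a=math.radians(CY);return C0[0]+x*math.cos(a)-y*math.sin(a),C0[1]+x*math.sin(a)+y*math.cos(a)
def w2c(p):
    a=math.radians(CY);d=np.array(p[:2])-C0;return d[0]*math.cos(a)+d[1]*math.sin(a),-d[0]*math.sin(a)+d[1]*math.cos(a)
def cur():
    return json.load(open("cmd.json")) if os.path.exists("cmd.json") else [.199,-.54,.226,20.22]
def C(x,y,z,yaw=None,step=.0625): X=c2w(x/1e3,y/1e3);return [*X,z/1e3,(90+CY) if yaw is None else yaw,step]
def W(x,y,z,yaw,step=.0625): return [x,y,z,yaw,step]
def plan(*wps):
    """print rows (tool units) for carry_out, split in calls of <=12; assumes they are then issued"""
    p=np.array(cur());seq=[]
    for w in wps:
        t=np.array(w[:4]);dy=(t[3]-p[3]+180)%360-180
        n=max(1,math.ceil(np.linalg.norm(t[:3]-p[:3])/w[4]-1e-6),math.ceil(abs(dy)/10.7))
        seq+=[np.r_[p[:3]+(t[:3]-p[:3])*i/n,p[3]+dy*i/n] for i in range(1,n+1)];p=seq[-1].copy()
    b=np.array(cur())
    for k in range(0,len(seq),12):
        a=math.radians(b[3]);rows=[]
        for s in seq[k:k+12]:
            d=s[:3]-b[:3]
            r=dict(tx=round((d[0]*math.cos(a)+d[1]*math.sin(a))/.25,3),ty=round((d[0]*math.sin(a)-d[1]*math.cos(a))/.25,3),tz=round(-d[2]/.25,3),az=round(-(s[3]-b[3])/360,3))
            rows.append({q:v for q,v in r.items() if v} or {"tx":0})
        print(json.dumps(rows))
        r=rows[-1];g=lambda q:r.get(q,0)
        dx,dy_=g("tx")*.25,g("ty")*.25
        b=np.r_[b[0]+dx*math.cos(a)+dy_*math.sin(a),b[1]+dx*math.sin(a)-dy_*math.cos(a),b[2]-g("tz")*.25,b[3]-g("az")*360]
    json.dump(b.tolist(),open("cmd.json","w"))
E
python3 - <<'E'
from h import *
im=dict(np.load("top0.npz"));hsv=cv2.cvtColor(im["image"],cv2.COLOR_RGB2HSV)
print(hsv[174:179,316:322,0]); print(hsv[174:179,316:322,1])
plan(C(-26,-43,130),C(-26,-43,64),C(44,-43,64,step=.006))
E
```

```text
[[143 143 142 143 142 143]
 [143 143 143 142 142 143]
 [143 143 143 143 143 143]
 [143 143 143 143 143 143]
 [142 143 142 143 143 143]]
[[102 101 103 101 101 102]
 [102 104 101 101 103 102]
 [102 103 101 101 102 101]
 [104 103 103 103 102 103]
 [103 102 101 104 102 103]]
[{"tx": 0.162, "ty": -0.154, "tz": 0.043, "az": -0.019}, {"tx": 0.323, "ty": -0.309, "tz": 0.085, "az": -0.037}, {"tx": 0.485, "ty": -0.463, "tz": 0.128, "az": -0.056}, {"tx": 0.647, "ty": -0.618, "tz": 0.171, "az": -0.075}, {"tx": 0.809, "ty": -0.772, "tz": 0.213, "az": -0.093}, {"tx": 0.97, "ty": -0.926, "tz": 0.256, "az": -0.112}, {"tx": 1.132, "ty": -1.081, "tz": 0.299, "az": -0.131}, {"tx": 1.294, "ty": -1.235, "tz": 0.341, "az": -0.149}, {"tx": 1.456, "ty": -1.39, "tz": 0.384, "az": -0.168}, {"tx": 1.456, "ty": -1.39, "tz": 0.516, "az": -0.168}, {"tx": 1.456, "ty": -1.39, "tz": 0.648, "az": -0.168}, {"tx": 1.476, "ty": -1.378, "tz": 0.648, "az": -0.168}]
[{"ty": 0.023}, {"ty": 0.046}, {"ty": 0.07}, {"ty": 0.093}, {"ty": 0.116}, {"ty": 0.14}, {"ty": 0.163}, {"ty": 0.186}, {"ty": 0.21}, {"ty": 0.233}, {"ty": 0.256}]
```

```bash
rm cmd.json; python3 - <<'E'
s=open("h.py").read()
i=s.index("    b=np.array(cur())\n")
s=s[:i]+'''    b=np.array(cur());k=0
    while k<len(seq):
        a=math.radians(b[3]);rows=[]
        for s in seq[k:k+12]:
            d=s[:3]-b[:3]
            r=dict(tx=round((d[0]*math.cos(a)+d[1]*math.sin(a))/.25,3),ty=round((d[0]*math.sin(a)-d[1]*math.cos(a))/.25,3),tz=round(-d[2]/.25,3),az=round(-(s[3]-b[3])/360,3))
            if max(map(abs,r.values()))>1: break
            rows.append({q:v for q,v in r.items() if v} or {"tx":0})
        k+=len(rows);print(json.dumps(rows))
        r=rows[-1];g=lambda q:r.get(q,0)
        dx,dy_=g("tx")*.25,g("ty")*.25
        b=np.r_[b[0]+dx*math.cos(a)+dy_*math.sin(a),b[1]+dx*math.sin(a)-dy_*math.cos(a),b[2]-g("tz")*.25,b[3]-g("az")*360]
    json.dump(b.tolist(),open("cmd.json","w"))
'''
s=s.replace("purple=(130,160)","purple=(132,160)").replace("[...,1]>110","[...,1]>80")
open("h.py","w").write(s)
E
python3 - <<'E'
from h import *
for n,l in boxes(dict(np.load("top0.npz"))).items():
    for b in l: print(n,*b)
plan(C(-26,-43,130),C(-26,-43,64),C(44,-43,64,step=.006))
E
```

```text
blue [ 0.7771 -0.0636] 88.62413108068797 [0.0231 0.038 ] 0.03262367761343177 56
blue [0.6506 0.1645] -169.0854698245319 [0.0274 0.0531] 0.032570505847619335 133
green [0.6318 0.0567] -173.14710598761212 [0.0249 0.0529] 0.03320194016140254 121
orange [ 0.6686 -0.0787] 173.50792636010362 [0.0293 0.0578] 0.03256991250778274 151
purple [ 0.6651 -0.2135] 172.01203321701726 [0.0276 0.0533] 0.0327162154591607 135
[{"tx": 0.162, "ty": -0.154, "tz": 0.043, "az": -0.019}, {"tx": 0.323, "ty": -0.309, "tz": 0.085, "az": -0.037}, {"tx": 0.485, "ty": -0.463, "tz": 0.128, "az": -0.056}, {"tx": 0.647, "ty": -0.618, "tz": 0.171, "az": -0.075}, {"tx": 0.809, "ty": -0.772, "tz": 0.213, "az": -0.093}, {"tx": 0.97, "ty": -0.926, "tz": 0.256, "az": -0.112}]
[{"tx": 0.224, "ty": -0.013, "tz": 0.043, "az": -0.019}, {"tx": 0.447, "ty": -0.026, "tz": 0.085, "az": -0.037}, {"tx": 0.67, "ty": -0.039, "tz": 0.128, "az": -0.056}, {"tx": 0.67, "ty": -0.039, "tz": 0.26, "az": -0.056}, {"tx": 0.67, "ty": -0.039, "tz": 0.392, "az": -0.056}, {"tx": 0.678, "ty": -0.017, "tz": 0.392, "az": -0.056}, {"tx": 0.686, "ty": 0.005, "tz": 0.392, "az": -0.056}, {"tx": 0.694, "ty": 0.026, "tz": 0.392, "az": -0.056}, {"tx": 0.702, "ty": 0.048, "tz": 0.392, "az": -0.056}, {"tx": 0.71, "ty": 0.07, "tz": 0.392, "az": -0.056}, {"tx": 0.718, "ty": 0.092, "tz": 0.392, "az": -0.056}, {"tx": 0.726, "ty": 0.114, "tz": 0.392, "az": -0.056}]
[{"ty": 0.024}, {"ty": 0.047}, {"ty": 0.07}, {"ty": 0.094}, {"ty": 0.117}]
```

Emit:
carry_out([
  {"tx": 0.162, "ty": -0.154, "tz": 0.043, "az": -0.019},
  {"tx": 0.323, "ty": -0.309, "tz": 0.085, "az": -0.037},
  {"tx": 0.485, "ty": -0.463, "tz": 0.128, "az": -0.056},
  {"tx": 0.647, "ty": -0.618, "tz": 0.171, "az": -0.075},
  {"tx": 0.809, "ty": -0.772, "tz": 0.213, "az": -0.093},
  {"tx": 0.97, "ty": -0.926, "tz": 0.256, "az": -0.112},
], gripper=-1)

```text
schema error: expected keys tx, ty, tz, ax, ay, az
```

Emit:
carry_out([
  {"tx": 0.224, "ty": -0.013, "tz": 0.043, "az": -0.019},
  {"tx": 0.447, "ty": -0.026, "tz": 0.085, "az": -0.037},
  {"tx": 0.67, "ty": -0.039, "tz": 0.128, "az": -0.056},
  {"tx": 0.67, "ty": -0.039, "tz": 0.128, "az": -0.056},
  {"tx": 0.67, "ty": -0.039, "tz": 0.128, "az": -0.056},
])

```text
schema error: expected keys tx, ty, tz, ax, ay, az
```

```bash
python3 - <<'E'
from h import *
s=bot.get_state();print(s["time"],s["tool_pos"],s["ee_rot"],s["force"],s["grip_width"],c2w(-.026,-.043),w2c(s["tool_pos"]))
im=get_image("top");cv2.imwrite("pics/c1.png",cv2.resize(im["image"][190:280,205:345,::-1],None,fx=5,fy=5,interpolation=cv2.INTER_CUBIC))
for q in("slide_grip","lever_tip","lever_hinge","end_face","carrier"): print(q,[(round(r["score"],2),1e3*np.array(w2c(world(im,r["at"])))) for r in tip_of("top",q)[:2]])
E
```

```text
1.5 [ 0.1987 -0.5396  0.2256] [-0.      0.9845  0.1755  0.    ] [ 0.0854 -0.8118  0.1547] 0.0920743096643161 (np.float64(0.4203927870659785), np.float64(-0.08823309645680533)) (np.float64(-0.17188604881489805), np.float64(-0.5242319179005591))
slide_grip [(0.85, array([  2.2457, -77.6129])), (0.68, array([110.2487, 530.4576]))]
lever_tip [(0.62, array([  49.5769, -411.9439])), (0.38, array([  8.2694, -48.0392]))]
lever_hinge [(0.37, array([ 45.6713, -47.432 ])), (0.18, array([160.4069, 133.5268]))]
end_face [(0.56, array([   0.2651, -137.4479]))]
carrier [(0.61, array([-1.178 , -0.2027]))]
```

View pics/c1.png

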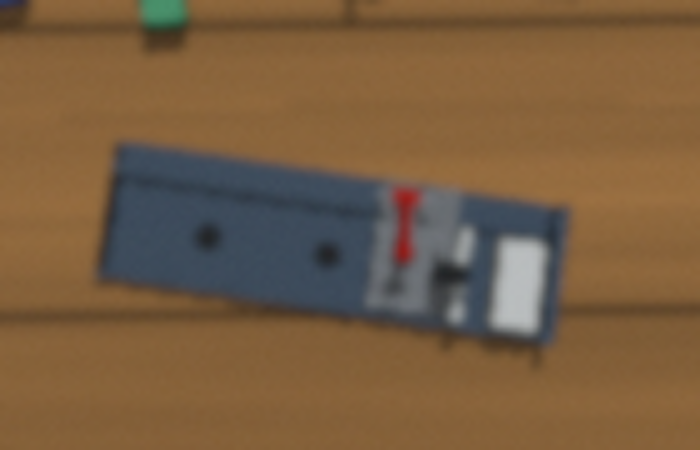

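The crop shows the red lever at (405,225) leaning over the channel, the black tab at (452,272) and the white box at (518,285), which agrees with my carrier frame. Each row needs all six keys, so nothing has moved yet.

```bash
rm cmd.json; sed -i 's/rows.append(.*/rows.append(dict(tx=r["tx"],ty=r["ty"],tz=r["tz"],ax=0,ay=0,az=r["az"]))/; s/print(json.dumps(rows))/print(json.dumps(rows,separators=(",",":")).replace("0.0,","0,"))/' h.py; python3 - <<'E'
from h import *
plan(C(-26,-45,130),C(-26,-45,64),C(44,-45,64,step=.006))
E
```

```text
[{"tx":0.161,"ty":-0.154,"tz":0.043,"ax":0,"ay":0,"az":-0.019},{"tx":0.323,"ty":-0.307,"tz":0.085,"ax":0,"ay":0,"az":-0.037},{"tx":0.484,"ty":-0.461,"tz":0.128,"ax":0,"ay":0,"az":-0.056},{"tx":0.645,"ty":-0.615,"tz":0.171,"ax":0,"ay":0,"az":-0.075},{"tx":0.806,"ty":-0.768,"tz":0.213,"ax":0,"ay":0,"az":-0.093},{"tx":0.968,"ty":-0.922,"tz":0.256,"ax":0,"ay":0,"az":-0.112}]
[{"tx":0.222,"ty":-0.013,"tz":0.043,"ax":0,"ay":0,"az":-0.019},{"tx":0.444,"ty":-0.026,"tz":0.085,"ax":0,"ay":0,"az":-0.037},{"tx":0.667,"ty":-0.038,"tz":0.128,"ax":0,"ay":0,"az":-0.056},{"tx":0.667,"ty":-0.038,"tz":0.26,"ax":0,"ay":0,"az":-0.056},{"tx":0.667,"ty":-0.038,"tz":0.392,"ax":0,"ay":0,"az":-0.056},{"tx":0.675,"ty":-0.016,"tz":0.392,"ax":0,"ay":0,"az":-0.056},{"tx":0.683,"ty":0.006,"tz":0.392,"ax":0,"ay":0,"az":-0.056},{"tx":0.691,"ty":0.027,"tz":0.392,"ax":0,"ay":0,"az":-0.056},{"tx":0.699,"ty":0.049,"tz":0.392,"ax":0,"ay":0,"az":-0.056},{"tx":0.707,"ty":0.071,"tz":0.392,"ax":0,"ay":0,"az":-0.056},{"tx":0.715,"ty":0.093,"tz":0.392,"ax":0,"ay":0,"az":-0.056},{"tx":0.723,"ty":0.115,"tz":0.392,"ax":0,"ay":0,"az":-0.056}]
[{"tx":0,"ty":0.023,"tz":-0,"ax":0,"ay":0,"az":-0.0},{"tx":0,"ty":0.047,"tz":-0,"ax":0,"ay":0,"az":-0.0},{"tx":0,"ty":0.07,"tz":-0,"ax":0,"ay":0,"az":-0.0},{"tx":0,"ty":0.093,"tz":-0,"ax":0,"ay":0,"az":-0.0},{"tx":0,"ty":0.117,"tz":-0,"ax":0,"ay":0,"az":-0.0}]
```

Emit:
carry_out([
  {"tx": 0.161, "ty": -0.154, "tz": 0.043, "ax": 0, "ay": 0, "az": -0.019},
  {"tx": 0.323, "ty": -0.307, "tz": 0.085, "ax": 0, "ay": 0, "az": -0.037},
  {"tx": 0.484, "ty": -0.461, "tz": 0.128, "ax": 0, "ay": 0, "az": -0.056},
  {"tx": 0.645, "ty": -0.615, "tz": 0.171, "ax": 0, "ay": 0, "az": -0.075},
  {"tx": 0.806, "ty": -0.768, "tz": 0.213, "ax": 0, "ay": 0, "az": -0.093},
  {"tx": 0.968, "ty": -0.922, "tz": 0.256, "ax": 0, "ay": 0, "az": -0.112},
  {"tx": 0.968, "ty": -0.922, "tz": 0.256, "ax": 0, "ay": 0, "az": -0.112},
], gripper=-1)

```text
time: 2.68
tool_pos: [0.3466, -0.2364, 0.1607]
ee_rot: [-0.001, 0.862, 0.506, 0.0]
force: [-0.2, 0.3, -0.8]
grip_width: 0.024
grip_force: 0.0
```

Emit:
carry_out([
  {"tx": 0.222, "ty": -0.013, "tz": 0.043, "ax": 0, "ay": 0, "az": -0.019},
  {"tx": 0.444, "ty": -0.026, "tz": 0.085, "ax": 0, "ay": 0, "az": -0.037},
  {"tx": 0.667, "ty": -0.038, "tz": 0.128, "ax": 0, "ay": 0, "az": -0.056},
  {"tx": 0.667, "ty": -0.038, "tz": 0.128, "ax": 0, "ay": 0, "az": -0.056},
  {"tx": 0.667, "ty": -0.038, "tz": 0.128, "ax": 0, "ay": 0, "az": -0.056},
])

```text
time: 3.3
tool_pos: [0.4201, -0.0911, 0.1301]
ee_rot: [0.001, 0.763, 0.647, -0.0]
force: [-0.1, -0.4, 0.9]
grip_width: 0.0007
grip_force: 0.0
```

```bash
python3 - <<'E'
from h import *
s=bot.get_state();print(s["time"],s["tool_pos"],s["ee_rot"],s["force"],s["grip_width"],w2c(s["tool_pos"]))
print(R.from_quat(np.roll(s["ee_rot"],-1)).as_matrix()[:,0],s["joints"])
E
```

```text
3.3 [ 0.4201 -0.0911  0.1301] [ 0.0006  0.7626  0.6468 -0.0002] [-0.0956 -0.4457  0.8926] 0.0006553355784776438 (np.float64(-0.025805463673128796), np.float64(-0.04586483892667308))
[ 0.1633  0.9866 -0.001 ] [-0.4956 -0.1314  2.0873 -0.0008  1.1847 -0.3314]
```

Emit:
carry_out([
  {"tx": 0, "ty": 0, "tz": 0.132, "ax": 0, "ay": 0, "az": 0},
  {"tx": 0, "ty": 0, "tz": 0.264, "ax": 0, "ay": 0, "az": 0},
  {"tx": 0, "ty": 0.02, "tz": 0.264, "ax": 0, "ay": 0, "az": 0},
  {"tx": 0, "ty": 0.04, "tz": 0.264, "ax": 0, "ay": 0, "az": 0},
  {"tx": 0, "ty": 0.06, "tz": 0.264, "ax": 0, "ay": 0, "az": 0},
  {"tx": 0, "ty": 0.08, "tz": 0.264, "ax": 0, "ay": 0, "az": 0},
  {"tx": 0, "ty": 0.1, "tz": 0.264, "ax": 0, "ay": 0, "az": 0},
])

```text
time: 4.18
tool_pos: [0.4437, -0.0939, 0.0647]
ee_rot: [-0.001, 0.762, 0.648, -0.001]
force: [-6.8, 1.2, 4.9]
grip_width: 0.0004
grip_force: 3.3
```

Emit:
carry_out([
  {"tx": 0, "ty": 0.02, "tz": 0, "ax": 0, "ay": 0, "az": 0},
  {"tx": 0, "ty": 0.04, "tz": 0, "ax": 0, "ay": 0, "az": 0},
  {"tx": 0, "ty": 0.06, "tz": 0, "ax": 0, "ay": 0, "az": 0},
  {"tx": 0, "ty": 0.08, "tz": 0, "ax": 0, "ay": 0, "az": 0},
  {"tx": 0, "ty": 0.1, "tz": 0, "ax": 0, "ay": 0, "az": 0},
  {"tx": 0, "ty": 0.12, "tz": 0, "ax": 0, "ay": 0, "az": 0},
])

```text
time: 4.92
tool_pos: [0.4745, -0.0988, 0.0636]
ee_rot: [0.0, 0.762, 0.647, 0.0]
force: [-2.7, 0.7, 2.3]
grip_width: 0.0006
grip_force: 1.2
```

Emit:
carry_out([
  {"tx": 0, "ty": 0.02, "tz": 0, "ax": 0, "ay": 0, "az": 0},
  {"tx": 0, "ty": 0.04, "tz": 0, "ax": 0, "ay": 0, "az": 0},
  {"tx": 0, "ty": 0.06, "tz": 0, "ax": 0, "ay": 0, "az": 0},
])

```text
time: 5.3
tool_pos: [0.4882, -0.1008, 0.0628]
ee_rot: [-0.001, 0.762, 0.647, -0.001]
force: [-3.2, 0.5, -1.4]
grip_width: 0.0005
grip_force: 1.5
```

Emit:
carry_out([
  {"tx": 0, "ty": 0.012, "tz": 0, "ax": 0, "ay": 0, "az": 0},
  {"tx": 0, "ty": 0.024, "tz": 0, "ax": 0, "ay": 0, "az": 0},
  {"tx": 0, "ty": 0.024, "tz": 0, "ax": 0, "ay": 0, "az": 0},
])

```text
time: 5.68
tool_pos: [0.4952, -0.1021, 0.0637]
ee_rot: [0.0, 0.762, 0.647, 0.0]
force: [-2.4, 1.3, -0.4]
grip_width: 0.0003
grip_force: 1.0
```

```bash
python3 - <<'E'
from h import *
s=bot.get_state();print(s["force"],w2c(s["tool_pos"]))
for c in("top","side"):
    im=get_image(c)
    for q in("slide_grip","lever_tip","lever_hinge"): print(c,q,[(round(r["score"],2),world(im,r["at"])[2],1e3*np.array(w2c(world(im,r["at"])))) for r in tip_of(c,q)[:2]])
E
```

```text
[-2.3865  1.2603 -0.3595] (np.float64(0.050032606819462574), np.float64(-0.044591805403956915))
top slide_grip []
top lever_tip []
top lever_hinge [(0.51, np.float64(-0.0004604425823764302), array([173.3044, 418.1186])), (0.21, np.float64(-0.0006313444885588382), array([163.2195, 245.0904]))]
side slide_grip [(0.57, np.float64(0.005843932096644577), array([   1.9664, -123.3828])), (0.56, np.float64(0.05559798917970382), array([ -2.3273, -75.4437]))]
side lever_tip [(0.55, np.float64(0.06977383487551014), array([ 74.9776, -48.9437]))]
side lever_hinge [(0.62, np.float64(0.022373216460214618), array([ 43.5513, -45.4652])), (0.18, np.float64(0.022495053412469046), array([  -0.0151, -141.4478]))]
```

Emit:
carry_out([
  {"tx": 0, "ty": 0.012, "tz": 0, "ax": 0, "ay": 0, "az": 0},
  {"tx": 0, "ty": 0.02, "tz": 0, "ax": 0, "ay": 0, "az": 0},
  {"tx": 0, "ty": 0.02, "tz": 0, "ax": 0, "ay": 0, "az": 0},
])

```text
time: 6.45
tool_pos: [0.4999, -0.103, 0.0636]
ee_rot: [0.0, 0.762, 0.647, 0.0]
force: [-2.7, 1.1, -0.8]
grip_width: 0.0005
grip_force: 1.0
```

Emit:
carry_out([
  {"tx": 0, "ty": 0.012, "tz": 0, "ax": 0, "ay": 0, "az": 0},
  {"tx": 0, "ty": 0.016, "tz": 0, "ax": 0, "ay": 0, "az": 0},
  {"tx": 0, "ty": 0.016, "tz": 0, "ax": 0, "ay": 0, "az": 0},
])

```text
time: 6.82
tool_pos: [0.5021, -0.1032, 0.0632]
ee_rot: [-0.002, 0.762, 0.648, -0.001]
force: [-9.0, 2.1, 3.4]
grip_width: 0.0006
grip_force: 4.8
```

Emit:
carry_out([
  {"tx": 0, "ty": 0.012, "tz": 0, "ax": 0, "ay": 0, "az": 0},
  {"tx": 0, "ty": 0.012, "tz": 0, "ax": 0, "ay": 0, "az": 0},
])

```text
time: 7.08
tool_pos: [0.5026, -0.1032, 0.0628]
ee_rot: [-0.004, 0.762, 0.648, -0.003]
force: [-16.6, 0.9, 11.0]
grip_width: 0.0005
grip_force: 10.0
```

```bash
python3 - <<'E'
from h import *
s=bot.get_state();print(s["force"],w2c(s["tool_pos"]))
im=get_image("side")
for q in("lever_tip","lever_hinge"): print(q,[(round(r["score"],2),world(im,r["at"])[2],1e3*np.array(w2c(world(im,r["at"])))) for r in tip_of("side",q)[:2]])
E
```

```text
[-16.5602   0.9334  11.0393] (np.float64(0.0575705143025725), np.float64(-0.044445230973045355))
lever_tip [(0.67, np.float64(0.004316775914838589), array([  3.254 , -89.7858])), (0.66, np.float64(0.00810245341014526), array([   3.8357, -124.2855]))]
lever_hinge [(0.47, np.float64(0.023661658890026915), array([ 43.315 , -46.7079])), (0.3, np.float64(0.0008072344344172144), array([163.7277, 243.8429]))]
```

```bash
cat >> h.py <<'E'
def setcmd(w): json.dump(list(w[:4]),open("cmd.json","w"))
E
python3 - <<'E'
from h import *
setcmd(C(62,-45,64))
plan(C(45,-45,64),C(45,-45,120),C(0,-76,120),C(0,-76,120))
print();plan(C(0,-76,54,step=.033))
print();plan(C(0,88,54,step=.015))
E
```

```text
[{"tx":-0,"ty":-0.068,"tz":-0,"ax":0,"ay":0,"az":-0.0},{"tx":-0,"ty":-0.068,"tz":-0.224,"ax":0,"ay":0,"az":-0.0},{"tx":-0.124,"ty":-0.248,"tz":-0.224,"ax":0,"ay":0,"az":-0.0},{"tx":-0.124,"ty":-0.248,"tz":-0.224,"ax":0,"ay":0,"az":-0.0}]

[{"tx":-0,"ty":-0,"tz":0.132,"ax":0,"ay":0,"az":-0.0},{"tx":-0,"ty":-0,"tz":0.264,"ax":0,"ay":0,"az":-0.0}]

[{"tx":0.06,"ty":-0,"tz":-0,"ax":0,"ay":0,"az":-0.0},{"tx":0.119,"ty":-0,"tz":-0,"ax":0,"ay":0,"az":-0.0},{"tx":0.179,"ty":0,"tz":-0,"ax":0,"ay":0,"az":-0.0},{"tx":0.239,"ty":0,"tz":-0,"ax":0,"ay":0,"az":-0.0},{"tx":0.298,"ty":-0,"tz":-0,"ax":0,"ay":0,"az":-0.0},{"tx":0.358,"ty":-0,"tz":-0,"ax":0,"ay":0,"az":-0.0},{"tx":0.417,"ty":-0,"tz":-0,"ax":0,"ay":0,"az":-0.0},{"tx":0.477,"ty":-0,"tz":-0,"ax":0,"ay":0,"az":-0.0},{"tx":0.537,"ty":-0,"tz":-0,"ax":0,"ay":0,"az":-0.0},{"tx":0.596,"ty":-0,"tz":-0,"ax":0,"ay":0,"az":-0.0},{"tx":0.656,"ty":-0,"tz":-0,"ax":0,"ay":0,"az":-0.0}]
```

Back off, hover over the tab and check the slide again from above.

Emit:
carry_out([
  {"tx": 0, "ty": -0.068, "tz": 0, "ax": 0, "ay": 0, "az": 0},
  {"tx": 0, "ty": -0.068, "tz": -0.224, "ax": 0, "ay": 0, "az": 0},
  {"tx": -0.124, "ty": -0.248, "tz": -0.224, "ax": 0, "ay": 0, "az": 0},
  {"tx": -0.124, "ty": -0.248, "tz": -0.224, "ax": 0, "ay": 0, "az": 0},
  {"tx": -0.124, "ty": -0.248, "tz": -0.224, "ax": 0, "ay": 0, "az": 0},
], gripper=0)

```text
time: 7.85
tool_pos: [0.4417, -0.1251, 0.1203]
ee_rot: [0.001, 0.762, 0.647, 0.001]
force: [0.3, 0.3, -0.2]
grip_width: 0.0455
grip_force: 0.0
```

```bash
python3 - <<'E'
from h import *
s=bot.get_state();print(s["force"],w2c(s["tool_pos"]),s["grip_width"])
im=get_image("side")
for q in("slide_grip","lever_tip","lever_hinge"): print(q,[(round(r["score"],2),world(im,r["at"])[2],1e3*np.array(w2c(world(im,r["at"])))) for r in tip_of("side",q)[:2]])
cv2.imwrite("pics/s1.png",cv2.resize(im["image"][140:290,220:400,::-1],None,fx=4,fy=4,interpolation=cv2.INTER_CUBIC))
E
```

```text
[ 0.2683  0.3491 -0.2277] (np.float64(0.0010062349786418325), np.float64(-0.07591850040658872)) 0.04545567280208154
slide_grip [(0.91, np.float64(0.05417275584880654), array([ -1.0675, -74.3846]))]
lever_tip [(0.52, np.float64(-0.000651603882571683), array([ 325.4184, -257.4665])), (0.42, np.float64(0.06424958476744225), array([ 80.7445, -47.1011]))]
lever_hinge [(0.7, np.float64(0.00280154815205913), array([114.4764, 531.0494])), (0.49, np.float64(0.02508610326204974), array([ 43.4298, -45.2769]))]
```

View pics/s1.png

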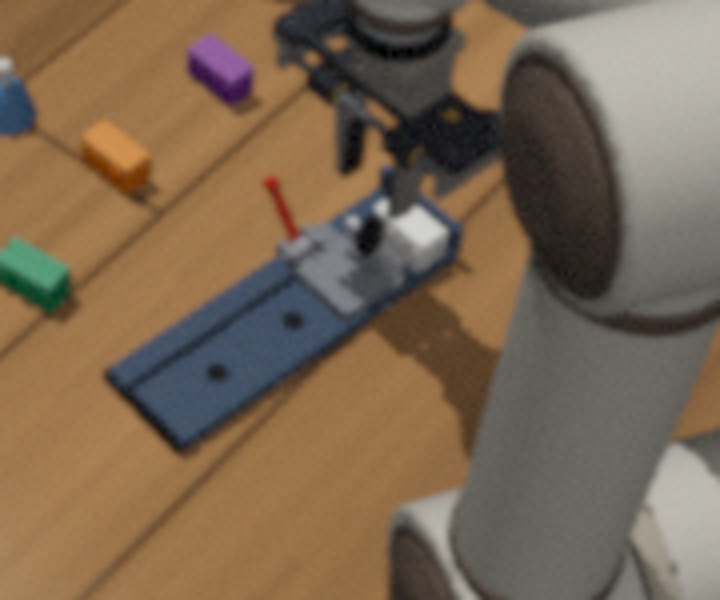

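The lever (270,185) now leans outward, and the tab at (368,235) sits between the fingers. Next I pinch it and draw the slide back.

Emit:
carry_out([
  {"tx": 0, "ty": 0, "tz": 0.132, "ax": 0, "ay": 0, "az": 0},
  {"tx": 0, "ty": 0, "tz": 0.264, "ax": 0, "ay": 0, "az": 0},
  {"tx": 0, "ty": 0, "tz": 0.264, "ax": 0, "ay": 0, "az": 0},
])

```text
time: 8.43
tool_pos: [0.4413, -0.1246, 0.053]
ee_rot: [-0.0, 0.762, 0.648, 0.0]
force: [1.0, 0.6, 0.7]
grip_width: 0.0461
grip_force: 0.0
```

Emit:
carry_out([
  {"tx": 0, "ty": 0, "tz": 0, "ax": 0, "ay": 0, "az": 0},
  {"tx": 0, "ty": 0, "tz": 0, "ax": 0, "ay": 0, "az": 0},
  {"tx": 0, "ty": 0, "tz": 0, "ax": 0, "ay": 0, "az": 0},
  {"tx": 0, "ty": 0, "tz": 0, "ax": 0, "ay": 0, "az": 0},
], gripper=-1)

```text
time: 8.93
tool_pos: [0.4424, -0.125, 0.054]
ee_rot: [0.002, 0.762, 0.647, 0.002]
force: [8.3, -0.5, -5.9]
grip_width: 0.0138
grip_force: 30.0
```

Emit:
carry_out([
  {"tx": 0.06, "ty": 0.004, "tz": 0, "ax": 0, "ay": 0, "az": 0},
  {"tx": 0.119, "ty": 0.008, "tz": 0, "ax": 0, "ay": 0, "az": 0},
  {"tx": 0.179, "ty": 0.008, "tz": 0, "ax": 0, "ay": 0, "az": 0},
  {"tx": 0.239, "ty": 0.008, "tz": 0, "ax": 0, "ay": 0, "az": 0},
  {"tx": 0.298, "ty": 0.008, "tz": 0, "ax": 0, "ay": 0, "az": 0},
])

```text
time: 9.55
tool_pos: [0.4546, -0.0503, 0.0539]
ee_rot: [0.0, 0.762, 0.648, -0.0]
force: [-1.8, -1.5, 5.2]
grip_width: 0.0138
grip_force: 30.0
```

Emit:
carry_out([
  {"tx": 0.06, "ty": 0, "tz": 0, "ax": 0, "ay": 0, "az": 0},
  {"tx": 0.12, "ty": 0, "tz": 0, "ax": 0, "ay": 0, "az": 0},
  {"tx": 0.18, "ty": 0, "tz": 0, "ax": 0, "ay": 0, "az": 0},
  {"tx": 0.24, "ty": 0, "tz": 0, "ax": 0, "ay": 0, "az": 0},
  {"tx": 0.3, "ty": 0, "tz": 0, "ax": 0, "ay": 0, "az": 0},
  {"tx": 0.34, "ty": 0, "tz": 0, "ax": 0, "ay": 0, "az": 0},
  {"tx": 0.34, "ty": 0, "tz": 0, "ax": 0, "ay": 0, "az": 0},
])

```text
time: 10.42
tool_pos: [0.4684, 0.0342, 0.0539]
ee_rot: [-0.0, 0.762, 0.648, 0.001]
force: [-1.5, 1.4, 5.4]
grip_width: 0.0138
grip_force: 30.0
```

```bash
python3 - <<'E'
from h import *
s=bot.get_state();print(s["force"],1e3*np.array(w2c(s["tool_pos"])),s["grip_width"])
E
```

```text
[-1.4597  1.4217  5.4379] [ 1.5891 85.5498] 0.013753278407902433
```

```bash
sed -i 's/^C0=.*/C0=np.array([.4546,-.0503]);CY=-9.3/' h.py; python3 - <<'E'
from h import *
im=dict(np.load("top0.npz"));P=cloud(im)
hsv=cv2.cvtColor(im["image"],cv2.COLOR_RGB2HSV)
w=(P[...,2]>.03)&(P[...,2]<.055)&(hsv[...,1]<70)&(hsv[...,2]>120)
w[:,:297]=0;w[:230]=0;w[265:]=0;w[:,325:]=0
Q=P[w];xy=np.array([w2c(p) for p in Q])*1e3;print(len(Q),xy.mean(0),np.percentile(xy,[2,98],axis=0),np.median(Q[:,2]))
print([1e3*np.array(w2c(p)) for p in([.4329,-.1723],[.4341,-.1725])])
setcmd(C(0,86,54))
s=bot.get_state();print(w2c(s["tool_pos"]))
plan(C(0,86,110))
E
```

```text
167 [   0.1173 -120.2425] [[ -27.9685 -135.9806]
 [  26.2715  -84.5646]] 0.03891865752578827
[array([  -1.6991, -123.9032]), array([  -0.4826, -123.9066])]
(np.float64(-3.833347250370954e-05), np.float64(0.08558727913534259))
[{"tx":0,"ty":0,"tz":-0.224,"ax":0,"ay":0,"az":-0.0}]
```

Emit:
carry_out([
  {"tx": 0, "ty": 0, "tz": 0, "ax": 0, "ay": 0, "az": 0},
  {"tx": 0, "ty": 0, "tz": 0, "ax": 0, "ay": 0, "az": 0},
  {"tx": 0, "ty": 0, "tz": -0.112, "ax": 0, "ay": 0, "az": 0},
  {"tx": 0, "ty": 0, "tz": -0.224, "ax": 0, "ay": 0, "az": 0},
], gripper=-0.2)

```text
time: 10.92
tool_pos: [0.4676, 0.0326, 0.1096]
ee_rot: [-0.001, 0.762, 0.647, -0.0]
force: [0.9, -0.4, 0.4]
grip_width: 0.0371
grip_force: 0.0
```

```bash
python3 - <<'E'
from h import *
s=bot.get_state();print(w2c(s["tool_pos"]),s["tool_pos"])
plan(C(0,-123,110),C(0,-123,110))
print();plan(C(0,-123,30,step=.03),C(0,-123,30))
print();plan(C(0,-123,150,step=.04),W(.491,.364,150,90))
print();plan(W(.491,.364,28.5e-3,90,.03))
E
```

```text
(np.float64(-0.0005781886479141827), np.float64(0.08390154039416646)) [0.4676 0.0326 0.1096]
[{"tx":-0.209,"ty":-0,"tz":-0,"ax":0,"ay":0,"az":-0.0},{"tx":-0.418,"ty":-0,"tz":-0,"ax":0,"ay":0,"az":-0.0},{"tx":-0.627,"ty":0,"tz":-0,"ax":0,"ay":0,"az":-0.0},{"tx":-0.836,"ty":0,"tz":-0,"ax":0,"ay":0,"az":-0.0},{"tx":-0.836,"ty":0,"tz":-0,"ax":0,"ay":0,"az":-0.0}]

[{"tx":0,"ty":0,"tz":0.107,"ax":0,"ay":0,"az":-0.0},{"tx":0,"ty":0,"tz":0.213,"ax":0,"ay":0,"az":-0.0},{"tx":0,"ty":0,"tz":0.32,"ax":0,"ay":0,"az":-0.0},{"tx":0,"ty":0,"tz":0.32,"ax":0,"ay":0,"az":-0.0}]

[{"tx":0,"ty":0,"tz":-0.16,"ax":0,"ay":0,"az":-0.0},{"tx":0,"ty":0,"tz":-0.32,"ax":0,"ay":0,"az":-0.0},{"tx":0,"ty":0,"tz":-0.48,"ax":0,"ay":0,"az":-0.0},{"tx":0.001,"ty":-0,"tz":-0.73,"ax":0,"ay":0,"az":-0.0},{"tx":0.002,"ty":-0,"tz":-0.98,"ax":0,"ay":0,"az":-0.0}]
[{"tx":0.001,"ty":-0,"tz":-0.25,"ax":0,"ay":0,"az":-0.0},{"tx":0.002,"ty":-0,"tz":-0.5,"ax":0,"ay":0,"az":-0.0},{"tx":0.002,"ty":-0,"tz":-0.75,"ax":0,"ay":0,"az":-0.0},{"tx":0.003,"ty":-0,"tz":-1.0,"ax":0,"ay":0,"az":-0.0}]
[{"tx":0.001,"ty":-0,"tz":-0.25,"ax":0,"a
[... 28230 characters left out ...]
{"tx":-0,"ty":0,"tz":0.36,"ax":0,"ay":0,"az":0.0},{"tx":-0,"ty":0,"tz":0.48,"ax":0,"ay":0,"az":0.0},{"tx":-0,"ty":0,"tz":0.6,"ax":0,"ay":0,"az":0.0},{"tx":-0,"ty":0,"tz":0.72,"ax":0,"ay":0,"az":0.0},{"tx":-0,"ty":0,"tz":0.84,"ax":0,"ay":0,"az":0.0},{"tx":-0,"ty":0,"tz":0.96,"ax":0,"ay":0,"az":0.0}]
[{"tx":-0,"ty":0,"tz":0.12,"ax":0,"ay":0,"az":0.0},{"tx":-0,"ty":0,"tz":0.24,"ax":0,"ay":0,"az":0.0},{"tx":-0,"ty":0,"tz":0.36,"ax":0,"ay":0,"az":0.0},{"tx":-0,"ty":0,"tz":0.48,"ax":0,"ay":0,"az":0.0},{"tx":-0,"ty":0,"tz":0.6,"ax":0,"ay":0,"az":0.0},{"tx":-0,"ty":0,"tz":0.72,"ax":0,"ay":0,"az":0.0},{"tx":-0,"ty":0,"tz":0.84,"ax":0,"ay":0,"az":0.0},{"tx":-0,"ty":0,"tz":0.96,"ax":0,"ay":0,"az":0.0}]
```

Unit slip in my planning script: 150 was taken as metres. The rows for the first two moves are valid, so I use those and guard the helper.

Emit:
carry_out([
  {"tx": -0.209, "ty": 0, "tz": 0, "ax": 0, "ay": 0, "az": 0},
  {"tx": -0.418, "ty": 0, "tz": 0, "ax": 0, "ay": 0, "az": 0},
  {"tx": -0.627, "ty": 0, "tz": 0, "ax": 0, "ay": 0, "az": 0},
  {"tx": -0.836, "ty": 0, "tz": 0, "ax": 0, "ay": 0, "az": 0},
  {"tx": -0.836, "ty": 0, "tz": 0, "ax": 0, "ay": 0, "az": 0},
  {"tx": -0.836, "ty": 0, "tz": 0, "ax": 0, "ay": 0, "az": 0},
], gripper=0.6)

```text
time: 11.68
tool_pos: [0.4342, -0.1731, 0.1092]
ee_rot: [-0.001, 0.762, 0.647, 0.0]
force: [0.3, 0.7, -0.2]
grip_width: 0.0736
grip_force: 0.0
```

Emit:
carry_out([
  {"tx": 0, "ty": 0, "tz": 0.107, "ax": 0, "ay": 0, "az": 0},
  {"tx": 0, "ty": 0, "tz": 0.213, "ax": 0, "ay": 0, "az": 0},
  {"tx": 0, "ty": 0, "tz": 0.32, "ax": 0, "ay": 0, "az": 0},
  {"tx": 0, "ty": 0, "tz": 0.32, "ax": 0, "ay": 0, "az": 0},
])

```text
time: 12.18
tool_pos: [0.4334, -0.1713, 0.028]
ee_rot: [-0.002, 0.761, 0.648, -0.0]
force: [0.2, -1.0, 0.8]
grip_width: 0.0733
grip_force: 0.0
```

Emit:
carry_out([
  {"tx": 0, "ty": 0, "tz": 0, "ax": 0, "ay": 0, "az": 0},
  {"tx": 0, "ty": 0, "tz": 0, "ax": 0, "ay": 0, "az": 0},
  {"tx": 0, "ty": 0, "tz": 0, "ax": 0, "ay": 0, "az": 0},
  {"tx": 0, "ty": 0, "tz": 0, "ax": 0, "ay": 0, "az": 0},
], gripper=-1)

```text
time: 12.68
tool_pos: [0.4353, -0.1739, 0.0307]
ee_rot: [0.001, 0.762, 0.647, 0.0]
force: [0.1, 2.5, 6.8]
grip_width: 0.0576
grip_force: 30.0
```

```bash
python3 - <<'E'
s=open("h.py").read()
s=s.replace('def W(x,y,z,yaw,step=.0625): return [x,y,z,yaw,step]','def W(x,y,z,yaw,step=.0625): return [x/1e3,y/1e3,z/1e3,yaw,step]')
s=s.replace("    for w in wps:\n","    for w in wps:\n        assert .02<w[2]<.4 and .2<w[0]<.8\n",1)
i=s.index("k+=len(rows);print(");j=s.index("\n",i)
s=s[:i]+'k+=len(rows);print(" | ".join("%g %g %g %g"%(q["tx"],q["ty"],q["tz"],q["az"]) for q in rows))'+s[j:]
open("h.py","w").write(s)
E
python3 - <<'E'
from h import *
s=bot.get_state();print(1e3*np.array(w2c(s["tool_pos"])),s["tool_pos"])
setcmd(C(0,-123,30))
plan(C(0,-123,150,step=.04),W(491,364,150,90));plan(W(491,364,28.5,90,.03))
E
```

```text
[   0.8846 -125.1061] [ 0.4353 -0.1739  0.0307]
0 0 -0.16 -0 | 0 0 -0.32 -0 | 0 0 -0.48 -0 | 0.239 -0.014 -0.48 -0.003 | 0.478 -0.028 -0.48 -0.006 | 0.717 -0.041 -0.48 -0.009 | 0.956 -0.055 -0.48 -0.011
0.239 0.003 -0 -0.003 | 0.479 0.005 -0 -0.006 | 0.718 0.008 -0 -0.009 | 0.957 0.011 -0 -0.012
0.239 0.021 -0 -0.003
-0 -0 0.097 0 | -0 -0 0.194 0 | -0 -0 0.292 0 | -0 -0 0.389 0 | -0 -0 0.486 0
```

Emit:
carry_out([
  {"tx": 0, "ty": 0, "tz": -0.16, "ax": 0, "ay": 0, "az": 0},
  {"tx": 0, "ty": 0, "tz": -0.32, "ax": 0, "ay": 0, "az": 0},
  {"tx": 0, "ty": 0, "tz": -0.48, "ax": 0, "ay": 0, "az": 0},
  {"tx": 0.239, "ty": -0.014, "tz": -0.48, "ax": 0, "ay": 0, "az": -0.003},
  {"tx": 0.478, "ty": -0.028, "tz": -0.48, "ax": 0, "ay": 0, "az": -0.006},
  {"tx": 0.717, "ty": -0.041, "tz": -0.48, "ax": 0, "ay": 0, "az": -0.009},
  {"tx": 0.956, "ty": -0.055, "tz": -0.48, "ax": 0, "ay": 0, "az": -0.011},
])

```text
time: 13.55
tool_pos: [0.4596, 0.066, 0.1499]
ee_rot: [0.001, 0.739, 0.673, 0.0]
force: [0.4, -0.3, 0.2]
grip_width: 0.0578
grip_force: 30.0
```

Emit:
carry_out([
  {"tx": 0.239, "ty": 0.003, "tz": 0, "ax": 0, "ay": 0, "az": -0.003},
  {"tx": 0.479, "ty": 0.005, "tz": 0, "ax": 0, "ay": 0, "az": -0.006},
  {"tx": 0.718, "ty": 0.008, "tz": 0, "ax": 0, "ay": 0, "az": -0.009},
  {"tx": 0.957, "ty": 0.011, "tz": 0, "ax": 0, "ay": 0, "az": -0.012},
])

```text
time: 14.05
tool_pos: [0.4846, 0.3042, 0.1497]
ee_rot: [0.0, 0.713, 0.701, 0.0]
force: [1.1, -0.9, -0.4]
grip_width: 0.0579
grip_force: 30.0
```

Emit:
carry_out([
  {"tx": 0.239, "ty": 0.021, "tz": 0, "ax": 0, "ay": 0, "az": -0.003},
  {"tx": 0.239, "ty": 0.021, "tz": 0, "ax": 0, "ay": 0, "az": -0.003},
  {"tx": 0.239, "ty": 0.021, "tz": 0, "ax": 0, "ay": 0, "az": -0.003},
])

```text
time: 14.42
tool_pos: [0.4907, 0.3614, 0.1493]
ee_rot: [0.0, 0.707, 0.708, -0.001]
force: [0.3, -0.3, -0.8]
grip_width: 0.0578
grip_force: 30.0
```

```bash
python3 - <<'E'
from h import *
s=bot.get_state();print(s["tool_pos"],s["ee_rot"],s["grip_width"])
im=get_image("side");save(im,"s2.png",1.5)
im=get_image("top");P=cloud(im)
for n,l in boxes(im).items():
    for b in l: print(n,*b)
for q in("tray",): print([(round(r["score"],2),world(im,r["at"])) for r in tip_of("top",q)[:2]])
E
```

```text
[0.4907 0.3614 0.1493] [ 0.0001  0.7067  0.7075 -0.0005] 0.05781557523905969
blue [ 0.7773 -0.0646] 80.78838774203834 [0.0213 0.0392] 0.033652728639743446 53
blue [0.6504 0.1645] -168.041206138989 [0.0269 0.0536] 0.03276501749504601 134
green [0.6318 0.0569] -172.94638591567391 [0.0248 0.0532] 0.032569540176966005 120
orange [ 0.6686 -0.0784] 172.72509804212984 [0.0292 0.0575] 0.03311172028719578 150
purple [ 0.6652 -0.214 ] 170.67659486867012 [0.0276 0.0542] 0.0329575668263854 134
[(0.84, array([ 0.5742,  0.4116, -0.0005]))]
```

View pics/s2.png

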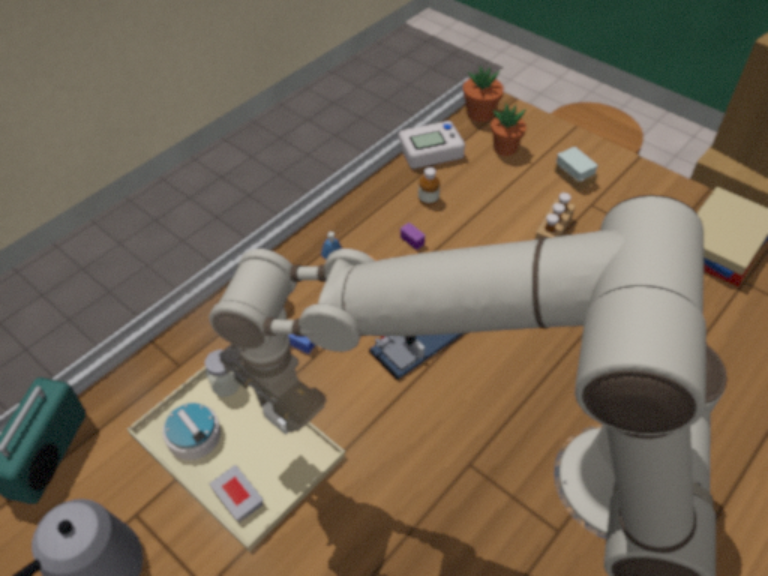

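Emit:
carry_out([
  {"tx": 0, "ty": 0, "tz": 0.12, "ax": 0, "ay": 0, "az": 0},
  {"tx": 0, "ty": 0, "tz": 0.24, "ax": 0, "ay": 0, "az": 0},
  {"tx": 0, "ty": 0, "tz": 0.36, "ax": 0, "ay": 0, "az": 0},
  {"tx": 0, "ty": 0, "tz": 0.44, "ax": 0, "ay": 0, "az": 0},
  {"tx": 0, "ty": 0, "tz": 0.464, "ax": 0, "ay": 0, "az": 0},
  {"tx": 0, "ty": 0, "tz": 0.486, "ax": 0, "ay": 0, "az": 0},
  {"tx": 0, "ty": 0, "tz": 0.486, "ax": 0, "ay": 0, "az": 0},
  {"tx": 0, "ty": 0, "tz": 0.486, "ax": 0, "ay": 0, "az": 0},
])

```text
time: 15.58
tool_pos: [0.4915, 0.3622, 0.0289]
ee_rot: [0.0, 0.707, 0.707, 0.001]
force: [-0.4, -0.3, -1.0]
grip_width: 0.0576
grip_force: 30.0
```

```bash
python3 - <<'E'
from h import *
s=bot.get_state();print(s["tool_pos"],s["grip_width"],s["force"])
plan(W(491,364,110,90,.03)) 
plan(W(652.5,164,100,101.5),W(652.5,164,100,101.5));plan(W(652.5,164,24,101.5,.03))
E
```

```text
[0.4915 0.3622 0.0289] 0.05763408606369563 [-0.4327 -0.2813 -0.9693]
-0 -0 -0.109 0 | -0 -0 -0.217 0 | -0 -0 -0.326 0
-0.16 0.129 0.008 -0.006 | -0.32 0.258 0.016 -0.013 | -0.48 0.387 0.024 -0.019 | -0.641 0.516 0.032 -0.025 | -0.801 0.645 0.04 -0.032 | -0.801 0.645 0.04 -0.032
0 -0 0.101 0 | 0 -0 0.203 0 | 0 -0 0.304 0
```

Emit:
carry_out([
  {"tx": 0, "ty": 0, "tz": 0, "ax": 0, "ay": 0, "az": 0},
  {"tx": 0, "ty": 0, "tz": 0, "ax": 0, "ay": 0, "az": 0},
  {"tx": 0, "ty": 0, "tz": 0, "ax": 0, "ay": 0, "az": 0},
  {"tx": 0, "ty": 0, "tz": -0.109, "ax": 0, "ay": 0, "az": 0},
  {"tx": 0, "ty": 0, "tz": -0.217, "ax": 0, "ay": 0, "az": 0},
  {"tx": 0, "ty": 0, "tz": -0.326, "ax": 0, "ay": 0, "az": 0},
], gripper=0.6)

```text
time: 16.32
tool_pos: [0.4908, 0.3618, 0.1104]
ee_rot: [-0.0, 0.707, 0.707, -0.0]
force: [0.7, -0.0, -0.3]
grip_width: 0.0736
grip_force: 0.0
```

Emit:
carry_out([
  {"tx": -0.16, "ty": 0.129, "tz": 0.008, "ax": 0, "ay": 0, "az": -0.006},
  {"tx": -0.32, "ty": 0.258, "tz": 0.016, "ax": 0, "ay": 0, "az": -0.013},
  {"tx": -0.48, "ty": 0.387, "tz": 0.024, "ax": 0, "ay": 0, "az": -0.019},
  {"tx": -0.641, "ty": 0.516, "tz": 0.032, "ax": 0, "ay": 0, "az": -0.025},
  {"tx": -0.801, "ty": 0.645, "tz": 0.04, "ax": 0, "ay": 0, "az": -0.032},
  {"tx": -0.801, "ty": 0.645, "tz": 0.04, "ax": 0, "ay": 0, "az": -0.032},
  {"tx": -0.801, "ty": 0.645, "tz": 0.04, "ax": 0, "ay": 0, "az": -0.032},
])

```text
time: 17.2
tool_pos: [0.6519, 0.1621, 0.0993]
ee_rot: [-0.0, 0.632, 0.775, -0.0]
force: [-0.6, 0.3, 0.6]
grip_width: 0.0735
grip_force: 0.0
```

```bash
python3 - <<'E'
from h import *
s=bot.get_state();print(s["tool_pos"],s["grip_width"])
im=get_image("top");cv2.imwrite("pics/t3.png",cv2.resize(im["image"][145:265,80:330,::-1],None,fx=3,fy=3,interpolation=cv2.INTER_CUBIC))
im=get_image("side")
for q in("box_white","box_blue"):print(q,[(round(r["score"],2),world(im,r["at"])) for r in tip_of("side",q)[:2]])
E
```

```text
[0.6519 0.1621 0.0993] 0.07345773845377568
box_white [(0.61, array([0.4973, 0.3611, 0.0062])), (0.24, array([ 0.7314, -0.3559, -0.003 ]))]
box_blue [(0.59, array([ 0.6518,  0.1658, -0.0029])), (0.25, array([ 0.7331, -0.3575,  0.0005]))]
```

View pics/t3.png

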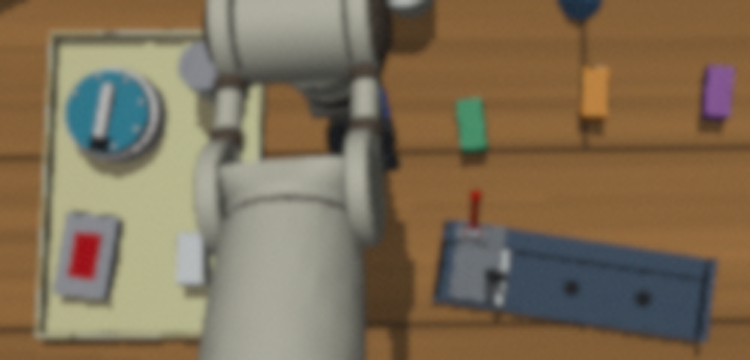

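White box lies flat in the tray's free corner (190,260). The slide is drawn back, its front plate at (503,270), and the channel is empty. Now for the blue box.

Emit:
carry_out([
  {"tx": 0, "ty": 0, "tz": 0.101, "ax": 0, "ay": 0, "az": 0},
  {"tx": 0, "ty": 0, "tz": 0.203, "ax": 0, "ay": 0, "az": 0},
  {"tx": 0, "ty": 0, "tz": 0.304, "ax": 0, "ay": 0, "az": 0},
  {"tx": 0, "ty": 0, "tz": 0.304, "ax": 0, "ay": 0, "az": 0},
])

```text
time: 17.9
tool_pos: [0.6498, 0.1625, 0.0212]
ee_rot: [-0.002, 0.632, 0.775, -0.002]
force: [0.3, -0.1, -0.4]
grip_width: 0.0737
grip_force: 0.0
```

Emit:
carry_out([
  {"tx": 0, "ty": 0, "tz": 0, "ax": 0, "ay": 0, "az": 0},
  {"tx": 0, "ty": 0, "tz": 0, "ax": 0, "ay": 0, "az": 0},
  {"tx": 0, "ty": 0, "tz": 0, "ax": 0, "ay": 0, "az": 0},
  {"tx": 0, "ty": 0, "tz": 0, "ax": 0, "ay": 0, "az": 0},
], gripper=-1)

```text
time: 18.4
tool_pos: [0.6535, 0.1621, 0.0254]
ee_rot: [0.001, 0.632, 0.775, 0.001]
force: [-1.3, 1.6, 5.9]
grip_width: 0.058
grip_force: 30.0
```

```bash
cat >> h.py <<'E'
def sync():
    s=bot.get_state();x=rot(s["ee_rot"])[:,0];p=[*s["tool_pos"],math.degrees(math.atan2(x[1],x[0]))]
    print("t",s["time"],"pos",s["tool_pos"],"yaw",p[3],"cmd",np.array(cur()),"w",s["grip_width"],"F",s["force"],"c",1e3*np.array(w2c(p)));return p
E
python3 - <<'E'
from h import *
p=sync();c=cur();setcmd([p[0],p[1],.024,101.5])
plan(W(p[0]*1e3,p[1]*1e3,120,101.5));plan(C(0,-122,120));plan(C(0,-122,31,step=.03))
E
```

```text
t 18.4 pos [0.6535 0.1621 0.0254] yaw 101.57693375022588 cmd [  0.6526   0.1639   0.024  101.58  ] w 0.05801862458760136 F [-1.332   1.583   5.8924] c [161.9798 241.7903]
0 0 -0.192 -0 | 0 0 -0.384 -0
-0.161 -0.16 -0 0.008 | -0.323 -0.321 -0 0.017 | -0.484 -0.481 -0 0.025 | -0.646 -0.641 -0 0.033 | -0.807 -0.802 -0 0.041 | -0.969 -0.962 -0 0.05
-0.203 -0.103 -0 0.008
0 0 0.119 -0 | 0 0 0.237 -0 | 0 0 0.356 -0
```

Emit:
carry_out([
  {"tx": 0, "ty": 0, "tz": -0.192, "ax": 0, "ay": 0, "az": 0},
  {"tx": 0, "ty": 0, "tz": -0.384, "ax": 0, "ay": 0, "az": 0},
])

```text
time: 18.65
tool_pos: [0.6516, 0.1616, 0.12]
ee_rot: [-0.001, 0.632, 0.775, -0.001]
force: [0.7, -0.1, -0.1]
grip_width: 0.0579
grip_force: 30.0
```

Emit:
carry_out([
  {"tx": -0.161, "ty": -0.16, "tz": 0, "ax": 0, "ay": 0, "az": 0.008},
  {"tx": -0.323, "ty": -0.321, "tz": 0, "ax": 0, "ay": 0, "az": 0.017},
  {"tx": -0.484, "ty": -0.481, "tz": 0, "ax": 0, "ay": 0, "az": 0.025},
  {"tx": -0.646, "ty": -0.641, "tz": 0, "ax": 0, "ay": 0, "az": 0.033},
  {"tx": -0.807, "ty": -0.802, "tz": 0, "ax": 0, "ay": 0, "az": 0.041},
  {"tx": -0.969, "ty": -0.962, "tz": 0, "ax": 0, "ay": 0, "az": 0.05},
])

```text
time: 19.4
tool_pos: [0.4641, -0.1252, 0.1198]
ee_rot: [0.0, 0.746, 0.666, -0.0]
force: [0.1, -0.1, -1.1]
grip_width: 0.0576
grip_force: 30.0
```

Emit:
carry_out([
  {"tx": -0.203, "ty": -0.103, "tz": 0, "ax": 0, "ay": 0, "az": 0.008},
  {"tx": -0.203, "ty": -0.103, "tz": 0, "ax": 0, "ay": 0, "az": 0.008},
  {"tx": -0.203, "ty": -0.103, "tz": 0, "ax": 0, "ay": 0, "az": 0.008},
])

```text
time: 19.77
tool_pos: [0.4342, -0.171, 0.1197]
ee_rot: [-0.0, 0.762, 0.647, 0.0]
force: [-0.9, 1.0, -0.8]
grip_width: 0.0576
grip_force: 30.0
```

```bash
python3 -c "
from h import *
sync()"
```

```text
t 19.775 pos [ 0.4342 -0.171   0.1197] yaw 80.67951891498245 cmd [ 0.4348 -0.1707  0.031  80.62  ] w 0.05758121295185921 F [-0.9057  1.0367 -0.8381] c [  -0.5795 -122.4175]
```

Emit:
carry_out([
  {"tx": 0, "ty": 0, "tz": 0.12, "ax": 0, "ay": 0, "az": 0},
  {"tx": 0, "ty": 0, "tz": 0.24, "ax": 0, "ay": 0, "az": 0},
  {"tx": 0, "ty": 0, "tz": 0.3, "ax": 0, "ay": 0, "az": 0},
  {"tx": 0, "ty": 0, "tz": 0.33, "ax": 0, "ay": 0, "az": 0},
  {"tx": 0, "ty": 0, "tz": 0.358, "ax": 0, "ay": 0, "az": 0},
  {"tx": 0, "ty": 0, "tz": 0.358, "ax": 0, "ay": 0, "az": 0},
  {"tx": 0, "ty": 0, "tz": 0.358, "ax": 0, "ay": 0, "az": 0},
])

```text
time: 20.65
tool_pos: [0.435, -0.1718, 0.0309]
ee_rot: [0.001, 0.762, 0.647, 0.0]
force: [0.7, 0.4, 1.7]
grip_width: 0.0578
grip_force: 30.0
```

```bash
python3 - <<'E'
from h import *
sync();setcmd(C(0,-122,30.5))
plan(C(0,-122,110),W(634,56,110,97));plan(W(634,56,24,97,.03))
E
```

```text
t 20.65 pos [ 0.435  -0.1718  0.0309] yaw 80.6902210233933 cmd [ 0.4348 -0.1707  0.031  80.62  ] w 0.05778025616757701 F [0.6555 0.4413 1.6585] c [   0.2911 -123.1101]
0 0 -0.159 -0 | 0 0 -0.318 -0 | 0.205 0.128 -0.318 -0.009 | 0.409 0.256 -0.318 -0.018 | 0.614 0.384 -0.318 -0.027 | 0.819 0.512 -0.318 -0.036
0.171 0.17 -0 -0.009
-0 0 0.115 -0 | -0 0 0.229 -0 | -0 0 0.344 -0
```

Emit:
carry_out([
  {"tx": 0, "ty": 0, "tz": 0, "ax": 0, "ay": 0, "az": 0},
  {"tx": 0, "ty": 0, "tz": 0, "ax": 0, "ay": 0, "az": 0},
  {"tx": 0, "ty": 0, "tz": 0, "ax": 0, "ay": 0, "az": 0},
  {"tx": 0, "ty": 0, "tz": -0.159, "ax": 0, "ay": 0, "az": 0},
  {"tx": 0, "ty": 0, "tz": -0.318, "ax": 0, "ay": 0, "az": 0},
  {"tx": 0.205, "ty": 0.128, "tz": -0.318, "ax": 0, "ay": 0, "az": -0.009},
  {"tx": 0.409, "ty": 0.256, "tz": -0.318, "ax": 0, "ay": 0, "az": -0.018},
  {"tx": 0.614, "ty": 0.384, "tz": -0.318, "ax": 0, "ay": 0, "az": -0.027},
  {"tx": 0.819, "ty": 0.512, "tz": -0.318, "ax": 0, "ay": 0, "az": -0.036},
], gripper=0.6)

```text
time: 21.78
tool_pos: [0.5946, 0.0116, 0.1096]
ee_rot: [0.0, 0.684, 0.73, -0.0]
force: [1.0, -0.9, -0.1]
grip_width: 0.0735
grip_force: 0.0
```

Emit:
carry_out([
  {"tx": 0.171, "ty": 0.17, "tz": 0, "ax": 0, "ay": 0, "az": -0.009},
  {"tx": 0.171, "ty": 0.17, "tz": 0, "ax": 0, "ay": 0, "az": -0.009},
  {"tx": 0.171, "ty": 0.17, "tz": 0, "ax": 0, "ay": 0, "az": -0.009},
])

```text
time: 22.15
tool_pos: [0.6327, 0.0553, 0.1091]
ee_rot: [-0.0, 0.663, 0.748, -0.0]
force: [0.2, 0.6, 0.6]
grip_width: 0.0737
grip_force: 0.0
```

```bash
cat >> h.py <<'E'
def look():
    for c in("top","side"):
        im=get_image(c)
        for n,l in boxes(im).items():
            for b in l: print(c,"mask",n,1e3*b[0],round(b[1]),1e3*b[2],round(1e3*b[3]),b[4],"c",1e3*np.array(w2c(b[0])))
        for n in HUE: print(c,n,[(round(r["score"],2),1e3*world(im,r["at"])) for r in tip_of(c,"box_"+n)[:1]])
    return im
E
python3 - <<'E'
from h import *
sync();look()
E
```

```text
t 22.15 pos [0.6327 0.0553 0.1091] yaw 96.90091724637684 cmd [ 0.634   0.0561  0.024  96.9   ] w 0.07368205016634298 F [0.2116 0.5859 0.5687] c [158.6653 132.9479]
top mask blue [ 435.5175 -165.2719] 171 [30.222 57.203] 39 174 c [  -0.2518 -116.5445]
top mask orange [668.6171 -78.2073] 172 [29.5004 57.4808] 33 152 c [215.7139   7.0455]
top mask purple [ 665.0298 -214.0617] 170 [28.0005 52.9828] 33 133 c [ 234.1283 -127.6029]
top blue [(0.66, array([ 434.6498, -167.7387,    5.762 ]))]
top green [(0.34, array([668.5243, -79.7276,  -0.4581]))]
top orange [(0.5, array([460.4612,  21.5311,   8.0857]))]
top purple []
side mask green [629.052   62.0834] -175 [25.7541 57.3901] 32 133 c [153.9974 139.0983]
side mask purple [ 663.5816 -212.0575] 169 [28.8078 57.401 ] 32 109 c [ 232.3753 -125.8591]
side blue [(0.64, array([649.4151, 455.7073,   1.2125]))]
side green [(0.73, array([634.902 ,  54.5539,  -2.7437]))]
side orange [(0.43, array([670.3388, -81.3095,  -1.9752]))]
side purple []
```

Emit:
carry_out([
  {"tx": 0, "ty": 0, "tz": 0.115, "ax": 0, "ay": 0, "az": 0},
  {"tx": 0, "ty": 0, "tz": 0.229, "ax": 0, "ay": 0, "az": 0},
  {"tx": 0, "ty": 0, "tz": 0.344, "ax": 0, "ay": 0, "az": 0},
  {"tx": 0, "ty": 0, "tz": 0.344, "ax": 0, "ay": 0, "az": 0},
])

```text
time: 23.15
tool_pos: [0.6308, 0.0556, 0.021]
ee_rot: [-0.002, 0.663, 0.748, -0.002]
force: [-0.1, 0.1, 0.3]
grip_width: 0.0736
grip_force: 0.0
```

Emit:
carry_out([
  {"tx": 0, "ty": 0, "tz": 0, "ax": 0, "ay": 0, "az": 0},
  {"tx": 0, "ty": 0, "tz": 0, "ax": 0, "ay": 0, "az": 0},
  {"tx": 0, "ty": 0, "tz": 0, "ax": 0, "ay": 0, "az": 0},
  {"tx": 0, "ty": 0, "tz": 0, "ax": 0, "ay": 0, "az": 0},
], gripper=-1)

```text
time: 23.65
tool_pos: [0.6346, 0.0553, 0.0255]
ee_rot: [0.001, 0.663, 0.748, 0.001]
force: [0.2, 0.0, 4.9]
grip_width: 0.0577
grip_force: 30.0
```

```bash
python3 - <<'E'
from h import *
p=sync();setcmd([.6332,.0556,.024,96.9])
plan(W(633.2,55.6,120,96.9),C(0,-89,120));plan(C(0,-89,30.5,step=.03))
E
```

```text
t 23.65 pos [0.6346 0.0553 0.0255] yaw 96.89876703245888 cmd [ 0.634   0.0561  0.024  96.9   ] w 0.057650945564111336 F [0.18   0.03   4.8719] c [160.6021 133.29  ]
0 0 -0.192 -0 | -0 0 -0.384 -0 | -0.135 -0.172 -0.384 0.009 | -0.271 -0.344 -0.384 0.018 | -0.406 -0.516 -0.384 0.027 | -0.541 -0.688 -0.384 0.036 | -0.677 -0.859 -0.384 0.045
0 -0 0.119 -0 | 0 -0 0.239 -0 | 0 -0.001 0.358 -0
```

Emit:
carry_out([
  {"tx": 0, "ty": 0, "tz": -0.192, "ax": 0, "ay": 0, "az": 0},
  {"tx": 0, "ty": 0, "tz": -0.384, "ax": 0, "ay": 0, "az": 0},
  {"tx": -0.135, "ty": -0.172, "tz": -0.384, "ax": 0, "ay": 0, "az": 0.009},
  {"tx": -0.271, "ty": -0.344, "tz": -0.384, "ax": 0, "ay": 0, "az": 0.018},
  {"tx": -0.406, "ty": -0.516, "tz": -0.384, "ax": 0, "ay": 0, "az": 0.027},
  {"tx": -0.541, "ty": -0.688, "tz": -0.384, "ax": 0, "ay": 0, "az": 0.036},
  {"tx": -0.677, "ty": -0.859, "tz": -0.384, "ax": 0, "ay": 0, "az": 0.045},
  {"tx": -0.677, "ty": -0.859, "tz": -0.384, "ax": 0, "ay": 0, "az": 0.045},
  {"tx": -0.677, "ty": -0.859, "tz": -0.384, "ax": 0, "ay": 0, "az": 0.045},
])

```text
time: 24.78
tool_pos: [0.4406, -0.1382, 0.1198]
ee_rot: [0.0, 0.762, 0.647, 0.0]
force: [-0.0, 0.6, -0.4]
grip_width: 0.0583
grip_force: 30.0
```

```bash
python3 -c "
from h import *
sync()"
```

```text
t 24.775 pos [ 0.4406 -0.1382  0.1198] yaw 80.67860153892475 cmd [ 0.4401 -0.1382  0.0305 80.7   ] w 0.058301567341465445 F [-0.0404  0.6369 -0.3811] c [  0.3488 -89.0643]
```

Emit:
carry_out([
  {"tx": 0.012, "ty": 0, "tz": 0.12, "ax": 0, "ay": 0, "az": 0},
  {"tx": 0.012, "ty": 0, "tz": 0.24, "ax": 0, "ay": 0, "az": 0},
  {"tx": 0.012, "ty": 0, "tz": 0.3, "ax": 0, "ay": 0, "az": 0},
  {"tx": 0.012, "ty": 0, "tz": 0.33, "ax": 0, "ay": 0, "az": 0},
  {"tx": 0.012, "ty": 0, "tz": 0.358, "ax": 0, "ay": 0, "az": 0},
  {"tx": 0.012, "ty": 0, "tz": 0.358, "ax": 0, "ay": 0, "az": 0},
  {"tx": 0.012, "ty": 0, "tz": 0.358, "ax": 0, "ay": 0, "az": 0},
])

```text
time: 25.65
tool_pos: [0.4418, -0.1359, 0.031]
ee_rot: [0.001, 0.762, 0.647, 0.0]
force: [1.1, -0.7, 2.5]
grip_width: 0.0581
grip_force: 30.0
```

```bash
python3 - <<'E'
from h import *
sync();setcmd(C(0,-86,30.5))
plan(C(0,-86,110),W(668.5,-80,110,82.5));plan(W(668.5,-80,24,82.5,.03))
E
```

```text
t 25.65 pos [ 0.4418 -0.1359  0.031 ] yaw 80.69063930530338 cmd [ 0.4401 -0.1382  0.0305 80.7   ] w 0.0581116744024606 F [ 1.1338 -0.7312  2.5037] c [  1.2201 -86.5824]
0 0 -0.159 -0 | 0 0 -0.318 -0 | 0.091 0.216 -0.318 -0.001 | 0.183 0.432 -0.318 -0.003 | 0.274 0.648 -0.318 -0.004 | 0.365 0.864 -0.318 -0.005
0 -0 0.115 -0 | 0 -0 0.229 -0 | 0 -0 0.344 -0
```

Emit:
carry_out([
  {"tx": 0, "ty": 0, "tz": 0, "ax": 0, "ay": 0, "az": 0},
  {"tx": 0, "ty": 0, "tz": 0, "ax": 0, "ay": 0, "az": 0},
  {"tx": 0, "ty": 0, "tz": 0, "ax": 0, "ay": 0, "az": 0},
  {"tx": 0, "ty": 0, "tz": -0.159, "ax": 0, "ay": 0, "az": 0},
  {"tx": 0, "ty": 0, "tz": -0.318, "ax": 0, "ay": 0, "az": 0},
  {"tx": 0.091, "ty": 0.216, "tz": -0.318, "ax": 0, "ay": 0, "az": -0.001},
  {"tx": 0.183, "ty": 0.432, "tz": -0.318, "ax": 0, "ay": 0, "az": -0.003},
  {"tx": 0.274, "ty": 0.648, "tz": -0.318, "ax": 0, "ay": 0, "az": -0.004},
  {"tx": 0.365, "ty": 0.864, "tz": -0.318, "ax": 0, "ay": 0, "az": -0.005},
  {"tx": 0.365, "ty": 0.864, "tz": -0.318, "ax": 0, "ay": 0, "az": -0.005},
  {"tx": 0.365, "ty": 0.864, "tz": -0.318, "ax": 0, "ay": 0, "az": -0.005},
], gripper=0.6)

```text
time: 27.02
tool_pos: [0.6679, -0.0803, 0.1089]
ee_rot: [-0.001, 0.752, 0.659, -0.001]
force: [0.1, -0.6, 0.1]
grip_width: 0.0737
grip_force: 0.0
```

```bash
python3 - <<'E'
from h import *
sync();look()
E
```

```text
t 27.025 pos [ 0.6679 -0.0803  0.1089] yaw 82.50622563912096 cmd [ 0.6686 -0.08    0.024  82.5   ] w 0.07372603401683787 F [ 0.1004 -0.5915  0.0548] c [215.2935   4.886 ]
top mask blue [ 435.7207 -165.9578] 172 [29.2203 57.7744] 38 165 c [   0.0596 -117.1886]
top mask green [ 442.1758 -131.3539] 170 [29.9966 57.7785] 39 171 c [  0.8377 -81.9963]
top mask purple [ 665.0865 -213.742 ] 172 [27.6717 53.9299] 33 133 c [ 234.1326 -127.2783]
top blue [(0.64, array([ 435.3401, -167.3437,    5.1477]))]
top green [(0.61, array([570.2575, 414.9996,  -0.3137]))]
top orange []
top purple [(0.55, array([ 664.6543, -219.9226,    4.3317]))]
side mask blue [775.6168 -58.3327] -149 [21.1094 36.0908] 32 62 c [318.0953  43.9504]
side mask green [ 443.7631 -128.1887] 155 [26.6343 56.075 ] 38 134 c [  1.8926 -78.6162]
side mask orange [664.0221 -78.5518] 176 [31.0528 61.2859] 32 142 c [211.235   5.963]
side mask purple [ 654.0209 -211.0364] 170 [28.5674 38.6411] 32 77 c [ 222.7752 -126.3965]
side blue [(0.5, array([513.1698,  56.21  ,  23.348 ]))]
side green [(0.73, array([ 442.2535, -136.1739,    6.1899]))]
side orange [(0.68, array([667.1631, -81.7041,   1.0463]))]
side purple [(0.57, array([ 666.8512, -219.6617,    0.4081]))]
```

Emit:
carry_out([
  {"tx": 0, "ty": 0, "tz": 0.115, "ax": 0, "ay": 0, "az": 0},
  {"tx": 0, "ty": 0, "tz": 0.229, "ax": 0, "ay": 0, "az": 0},
  {"tx": 0, "ty": 0, "tz": 0.344, "ax": 0, "ay": 0, "az": 0},
  {"tx": 0, "ty": 0, "tz": 0.344, "ax": 0, "ay": 0, "az": 0},
])

```text
time: 28.02
tool_pos: [0.6663, -0.0796, 0.0208]
ee_rot: [-0.003, 0.752, 0.659, -0.002]
force: [-1.3, 0.3, 0.2]
grip_width: 0.0736
grip_force: 0.0
```

Emit:
carry_out([
  {"tx": 0, "ty": 0, "tz": 0, "ax": 0, "ay": 0, "az": 0},
  {"tx": 0, "ty": 0, "tz": 0, "ax": 0, "ay": 0, "az": 0},
  {"tx": 0, "ty": 0, "tz": 0, "ax": 0, "ay": 0, "az": 0},
  {"tx": 0, "ty": 0, "tz": 0, "ax": 0, "ay": 0, "az": 0},
], gripper=-1)

```text
time: 28.52
tool_pos: [0.67, -0.0807, 0.0256]
ee_rot: [0.001, 0.752, 0.659, 0.001]
force: [-0.3, 0.7, 5.6]
grip_width: 0.0581
grip_force: 29.6
```

```bash
python3 - <<'E'
from h import *
p=sync();setcmd([.6684,-.0802,.024,82.5])
plan(W(668.4,-80.2,120,82.5),C(0,-53,120))
E
```

```text
t 28.525 pos [ 0.67   -0.0807  0.0256] yaw 82.49501992345616 cmd [ 0.6686 -0.08    0.024  82.5   ] w 0.058112160615006875 F [-0.2776  0.7045  5.552 ] c [217.5228   4.8212]
0 0 -0.192 -0 | -0 0 -0.384 -0 | -0.051 -0.218 -0.384 0.001 | -0.102 -0.435 -0.384 0.003 | -0.154 -0.653 -0.384 0.004 | -0.205 -0.87 -0.384 0.005
```

Emit:
carry_out([
  {"tx": 0, "ty": 0, "tz": -0.192, "ax": 0, "ay": 0, "az": 0},
  {"tx": 0, "ty": 0, "tz": -0.384, "ax": 0, "ay": 0, "az": 0},
  {"tx": -0.051, "ty": -0.218, "tz": -0.384, "ax": 0, "ay": 0, "az": 0.001},
  {"tx": -0.102, "ty": -0.435, "tz": -0.384, "ax": 0, "ay": 0, "az": 0.003},
  {"tx": -0.154, "ty": -0.653, "tz": -0.384, "ax": 0, "ay": 0, "az": 0.004},
  {"tx": -0.205, "ty": -0.87, "tz": -0.384, "ax": 0, "ay": 0, "az": 0.005},
  {"tx": -0.205, "ty": -0.87, "tz": -0.384, "ax": 0, "ay": 0, "az": 0.005},
  {"tx": -0.205, "ty": -0.87, "tz": -0.384, "ax": 0, "ay": 0, "az": 0.005},
])

```text
time: 29.52
tool_pos: [0.4472, -0.1031, 0.1203]
ee_rot: [0.001, 0.762, 0.647, 0.0]
force: [1.0, 0.1, -1.4]
grip_width: 0.0581
grip_force: 29.6
```

```bash
python3 -c "
from h import *
sync()"
```

```text
t 29.525 pos [ 0.4472 -0.1031  0.1203] yaw 80.67161527375276 cmd [ 0.4461 -0.1026  0.12   80.7   ] w 0.05807200265692763 F [ 0.9877  0.0712 -1.4128] c [  1.21   -53.3026]
```

Emit:
carry_out([
  {"tx": 0.008, "ty": -0.003, "tz": 0.12, "ax": 0, "ay": 0, "az": 0},
  {"tx": 0.008, "ty": -0.003, "tz": 0.24, "ax": 0, "ay": 0, "az": 0},
  {"tx": 0.008, "ty": -0.003, "tz": 0.3, "ax": 0, "ay": 0, "az": 0},
  {"tx": 0.008, "ty": -0.003, "tz": 0.33, "ax": 0, "ay": 0, "az": 0},
  {"tx": 0.008, "ty": -0.003, "tz": 0.358, "ax": 0, "ay": 0, "az": 0},
  {"tx": 0.008, "ty": -0.003, "tz": 0.358, "ax": 0, "ay": 0, "az": 0},
  {"tx": 0.008, "ty": -0.003, "tz": 0.358, "ax": 0, "ay": 0, "az": 0},
])

```text
time: 30.4
tool_pos: [0.4471, -0.1012, 0.031]
ee_rot: [0.001, 0.762, 0.647, 0.001]
force: [0.7, -0.4, 1.4]
grip_width: 0.058
grip_force: 29.7
```

```bash
python3 - <<'E'
from h import *
sync();setcmd(C(0,-51,30.5))
plan(C(0,-51,110),W(666,-217,110,81.3))
E
```

```text
t 30.4 pos [ 0.4471 -0.1012  0.031 ] yaw 80.69334029915804 cmd [ 0.4461 -0.1026  0.12   80.7   ] w 0.058032508839671176 F [ 0.6882 -0.4089  1.4293] c [  0.8202 -51.3974]
0 0 -0.159 -0 | 0 0 -0.318 -0 | -0.079 0.236 -0.318 -0 | -0.159 0.471 -0.318 -0.001 | -0.238 0.707 -0.318 -0.001 | -0.317 0.942 -0.318 -0.002
```

Emit:
carry_out([
  {"tx": 0, "ty": 0, "tz": 0, "ax": 0, "ay": 0, "az": 0},
  {"tx": 0, "ty": 0, "tz": 0, "ax": 0, "ay": 0, "az": 0},
  {"tx": 0, "ty": 0, "tz": 0, "ax": 0, "ay": 0, "az": 0},
  {"tx": 0, "ty": 0, "tz": -0.159, "ax": 0, "ay": 0, "az": 0},
  {"tx": 0, "ty": 0, "tz": -0.318, "ax": 0, "ay": 0, "az": 0},
  {"tx": -0.079, "ty": 0.236, "tz": -0.318, "ax": 0, "ay": 0, "az": 0},
  {"tx": -0.159, "ty": 0.471, "tz": -0.318, "ax": 0, "ay": 0, "az": -0.001},
  {"tx": -0.238, "ty": 0.707, "tz": -0.318, "ax": 0, "ay": 0, "az": -0.001},
  {"tx": -0.317, "ty": 0.942, "tz": -0.318, "ax": 0, "ay": 0, "az": -0.002},
  {"tx": -0.317, "ty": 0.942, "tz": -0.318, "ax": 0, "ay": 0, "az": -0.002},
  {"tx": -0.317, "ty": 0.942, "tz": -0.318, "ax": 0, "ay": 0, "az": -0.002},
], gripper=0.6)

```text
time: 31.78
tool_pos: [0.6647, -0.2164, 0.1088]
ee_rot: [-0.001, 0.758, 0.652, -0.0]
force: [-0.7, -0.4, -0.1]
grip_width: 0.0733
grip_force: 0.0
```

```bash
python3 - <<'E'
from h import *
sync();im=look();save(im,"s4.png",1.5)
E
```

```text
t 31.775 pos [ 0.6647 -0.2164  0.1088] yaw 81.41830042015178 cmd [ 0.666  -0.2169  0.11   81.42  ] w 0.07325498481509715 F [-0.7064 -0.3964 -0.1458] c [ 234.1878 -129.9286]
top mask blue [776.9182 -64.2886] 87 [23.3954 38.0049] 34 54 c [320.3422  38.2832]
top blue []
top green [(0.58, array([516.6799,  53.7905,  25.9253]))]
top orange []
top purple [(0.38, array([ 439.5503, -465.6869,   -1.5528]))]
side mask blue [776.5617 -59.0188] -145 [22.1157 34.9914] 33 59 c [319.1387  43.426 ]
side mask green [ 447.6297 -132.0286] 150 [25.283 48.373] 38 88 c [  6.329  -81.7808]
side mask orange [442.32   -97.0155] 174 [31.6984 60.7705] 37 188 c [ -4.5692 -48.0859]
side mask purple [ 662.2491 -212.2966] 174 [27.2614 59.2464] 32 107 c [ 231.0989 -126.3104]
side blue [(0.35, array([492.9033, 360.1267,   4.121 ]))]
side green [(0.43, array([ 438.4949, -136.7289,    3.9774]))]
side orange [(0.69, array([ 445.6547, -103.2573,    3.174 ]))]
side purple [(0.62, array([ 668.2438, -218.0731,    0.7354]))]
```

View pics/s4.png

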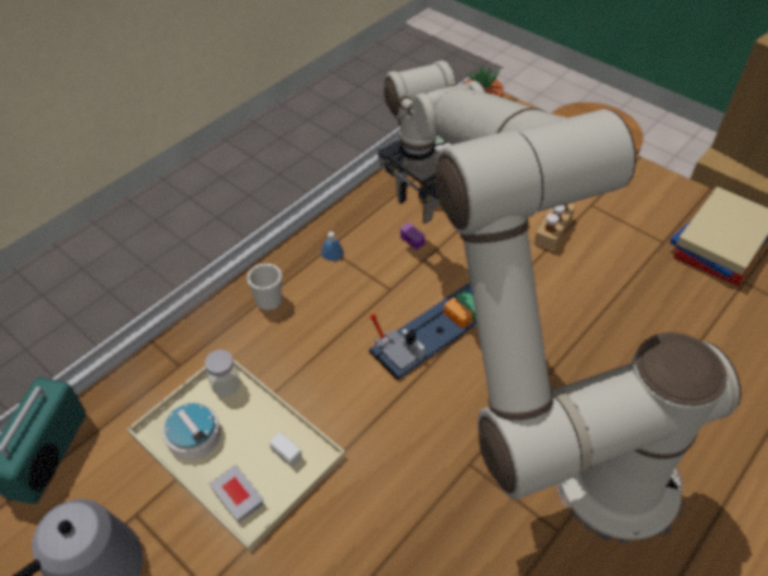

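White is flat in the tray (285,448). Orange (458,310) and green are in the channel, and purple (412,236) lies under the gripper.

Emit:
carry_out([
  {"tx": 0, "ty": 0, "tz": 0.115, "ax": 0, "ay": 0, "az": 0},
  {"tx": 0, "ty": 0, "tz": 0.229, "ax": 0, "ay": 0, "az": 0},
  {"tx": 0, "ty": 0, "tz": 0.344, "ax": 0, "ay": 0, "az": 0},
  {"tx": 0, "ty": 0, "tz": 0.344, "ax": 0, "ay": 0, "az": 0},
])

```text
time: 32.78
tool_pos: [0.6633, -0.2158, 0.0206]
ee_rot: [-0.003, 0.758, 0.652, -0.001]
force: [-0.5, -0.7, -0.7]
grip_width: 0.0733
grip_force: 0.0
```

Emit:
carry_out([
  {"tx": 0, "ty": 0, "tz": 0, "ax": 0, "ay": 0, "az": 0},
  {"tx": 0, "ty": 0, "tz": 0, "ax": 0, "ay": 0, "az": 0},
  {"tx": 0, "ty": 0, "tz": 0, "ax": 0, "ay": 0, "az": 0},
  {"tx": 0, "ty": 0, "tz": 0, "ax": 0, "ay": 0, "az": 0},
], gripper=-1)

```text
time: 33.28
tool_pos: [0.6669, -0.2176, 0.0257]
ee_rot: [0.002, 0.758, 0.652, 0.001]
force: [0.4, 0.6, 6.0]
grip_width: 0.0581
grip_force: 30.0
```

```bash
python3 - <<'E'
from h import *
p=sync();setcmd([.6655,-.2168,.024,81.4])
plan(W(665.5,-216.8,120,81.4),C(0,-17,120))
E
```

```text
t 33.275 pos [ 0.6669 -0.2176  0.0257] yaw 81.41545796699734 cmd [ 0.666  -0.2169  0.11   81.42  ] w 0.058057106380210916 F [0.3566 0.5521 6.0015] c [ 236.4938 -130.7738]
0 0 -0.192 -0 | -0 0 -0.384 -0 | 0.093 -0.187 -0.384 0 | 0.186 -0.374 -0.384 0.001 | 0.279 -0.561 -0.384 0.001 | 0.371 -0.748 -0.384 0.002 | 0.464 -0.935 -0.384 0.002
```

Emit:
carry_out([
  {"tx": 0, "ty": 0, "tz": -0.192, "ax": 0, "ay": 0, "az": 0},
  {"tx": 0, "ty": 0, "tz": -0.384, "ax": 0, "ay": 0, "az": 0},
  {"tx": 0.093, "ty": -0.187, "tz": -0.384, "ax": 0, "ay": 0, "az": 0},
  {"tx": 0.186, "ty": -0.374, "tz": -0.384, "ax": 0, "ay": 0, "az": 0.001},
  {"tx": 0.279, "ty": -0.561, "tz": -0.384, "ax": 0, "ay": 0, "az": 0.001},
  {"tx": 0.371, "ty": -0.748, "tz": -0.384, "ax": 0, "ay": 0, "az": 0.002},
  {"tx": 0.464, "ty": -0.935, "tz": -0.384, "ax": 0, "ay": 0, "az": 0.002},
  {"tx": 0.464, "ty": -0.935, "tz": -0.384, "ax": 0, "ay": 0, "az": 0.002},
  {"tx": 0.464, "ty": -0.935, "tz": -0.384, "ax": 0, "ay": 0, "az": 0.002},
])

```text
time: 34.4
tool_pos: [0.4526, -0.0678, 0.1203]
ee_rot: [0.001, 0.762, 0.647, 0.0]
force: [0.6, -0.6, -1.3]
grip_width: 0.0579
grip_force: 29.9
```

```bash
python3 -c "
from h import *
sync()"
```

```text
t 34.4 pos [ 0.4526 -0.0678  0.1203] yaw 80.69663878148368 cmd [ 0.4517 -0.0672  0.12   80.68  ] w 0.057940156394491196 F [ 0.6108 -0.5571 -1.3376] c [  0.8273 -17.5639]
```

Emit:
carry_out([
  {"tx": 0.004, "ty": -0.003, "tz": 0.12, "ax": 0, "ay": 0, "az": 0},
  {"tx": 0.004, "ty": -0.003, "tz": 0.24, "ax": 0, "ay": 0, "az": 0},
  {"tx": 0.004, "ty": -0.003, "tz": 0.3, "ax": 0, "ay": 0, "az": 0},
  {"tx": 0.004, "ty": -0.003, "tz": 0.33, "ax": 0, "ay": 0, "az": 0},
  {"tx": 0.004, "ty": -0.003, "tz": 0.358, "ax": 0, "ay": 0, "az": 0},
  {"tx": 0.004, "ty": -0.003, "tz": 0.358, "ax": 0, "ay": 0, "az": 0},
  {"tx": 0.004, "ty": -0.003, "tz": 0.358, "ax": 0, "ay": 0, "az": 0},
])

```text
time: 35.28
tool_pos: [0.4524, -0.0668, 0.031]
ee_rot: [0.001, 0.762, 0.647, 0.001]
force: [1.3, 0.2, 2.0]
grip_width: 0.0579
grip_force: 30.0
```

Emit:
carry_out([
  {"tx": 0, "ty": 0, "tz": 0, "ax": 0, "ay": 0, "az": 0},
  {"tx": 0, "ty": 0, "tz": 0, "ax": 0, "ay": 0, "az": 0},
  {"tx": 0, "ty": 0, "tz": 0, "ax": 0, "ay": 0, "az": 0},
  {"tx": 0, "ty": 0, "tz": -0.159, "ax": 0, "ay": 0, "az": 0},
  {"tx": 0, "ty": 0, "tz": -0.318, "ax": 0, "ay": 0, "az": 0},
  {"tx": 0, "ty": 0, "tz": -0.4, "ax": 0, "ay": 0, "az": 0},
], gripper=0.6)

```text
time: 36.02
tool_pos: [0.4521, -0.0666, 0.1323]
ee_rot: [0.001, 0.762, 0.647, 0.001]
force: [0.7, -0.1, -0.3]
grip_width: 0.0735
grip_force: 0.0
```

```bash
python3 - <<'E'
from h import *
p=sync()
setcmd(C(0,-16.5,130.5));plan(C(0,130,130))
E
```

```text
t 36.025 pos [ 0.4521 -0.0666  0.1323] yaw 80.69459770481787 cmd [ 0.4517 -0.0672  0.12   80.68  ] w 0.07346282772209368 F [ 0.7238 -0.1161 -0.2748] c [  0.118  -16.4709]
0.195 0 0.001 -0 | 0.391 0 0.001 -0 | 0.586 0 0.002 -0
```

Emit:
carry_out([
  {"tx": 0.204, "ty": 0, "tz": 0, "ax": 0, "ay": 0, "az": 0},
  {"tx": 0.408, "ty": 0, "tz": 0, "ax": 0, "ay": 0, "az": 0},
  {"tx": 0.408, "ty": 0, "tz": 0, "ax": 0, "ay": 0, "az": 0},
  {"tx": 0.408, "ty": 0, "tz": 0, "ax": 0, "ay": 0, "az": 0},
], gripper=-0.2)

```text
time: 36.52
tool_pos: [0.4675, 0.0341, 0.1299]
ee_rot: [0.0, 0.762, 0.648, -0.0]
force: [-0.1, 0.1, 0.4]
grip_width: 0.0377
grip_force: 0.0
```

```bash
python3 - <<'E'
from h import *
p=sync();look()
for c in("side","top"):
    im=get_image(c)
    for q in("slide_grip","lever_tip"):print(c,q,[(round(r["score"],2),1e3*np.array(w2c(world(im,r["at"])))) for r in tip_of(c,q)[:2]])
cv2.imwrite("pics/t5.png",cv2.resize(im["image"][180:280,200:345,::-1],None,fx=5,fy=5,interpolation=cv2.INTER_CUBIC))
E
```

```text
t 36.525 pos [0.4675 0.0341 0.1299] yaw 80.72570668536876 cmd [ 0.4756  0.078   0.13   80.7   ] w 0.037678399508681154 F [-0.0917  0.0633  0.4439] c [-0.9607 85.4069]
top mask blue [ 435.6005 -165.9891] 172 [29.0613 57.8219] 38 166 c [  -0.054  -117.2389]
top mask green [ 441.9925 -132.7695] 171 [27.5749 58.1037] 39 152 c [  0.8856 -83.423 ]
top mask orange [446.9863 -99.1659] 173 [29.3303 57.4461] 39 163 c [  0.3833 -49.454 ]
top mask purple [452.3961 -63.8447] 174 [29.1714 56.0935] 39 161 c [  0.014  -13.7228]
top blue [(0.45, array([ 438.298 , -169.2744,    3.9093]))]
top green [(0.66, array([ 434.5368, -165.7241,    3.74  ]))]
top orange [(0.63, array([ 446.699 , -103.1952,    6.8228]))]
top purple [(0.65, array([447.9212, -67.3261,   9.7716]))]
side mask blue [775.317  -58.4556] -151 [23.1126 32.2577] 32 64 c [317.8194  43.7807]
side mask blue [ 430.2336 -171.7491] 158 [46.0022 66.1763] 38 205 c [  -4.4195 -123.7905]
side mask green [ 435.1846 -132.0605] 165 [27.3317 59.8325] 39 136 c [ -5.9474 -83.8234]
side mask orange [431.1201 -97.4716] 162 [30.6392 39.0113] 38 111 c [-15.5482 -50.346 ]
side mask purple [437.052  -59.0173] 180 [28.5565 37.9044] 37 111 c [-15.9086 -11.4385]
side blue []
side green [(0.76, array([ 443.472 , -137.2709,    7.9793]))]
side orange [(0.65, array([ 446.2758, -102.9575,    6.5003]))]
side purple [(0.71, array([453.1796, -65.3154,   7.2597]))]
side slide_grip [(0.68, array([-2.0838, 84.059 ])), (0.65, array([172.0518, 422.4456]))]
side lever_tip [(0.6, array([ 77.5572, 116.1572])), (0.58, array([  1.7043, -81.9876]))]
top slide_grip []
top lever_tip []
```

View pics/t5.png

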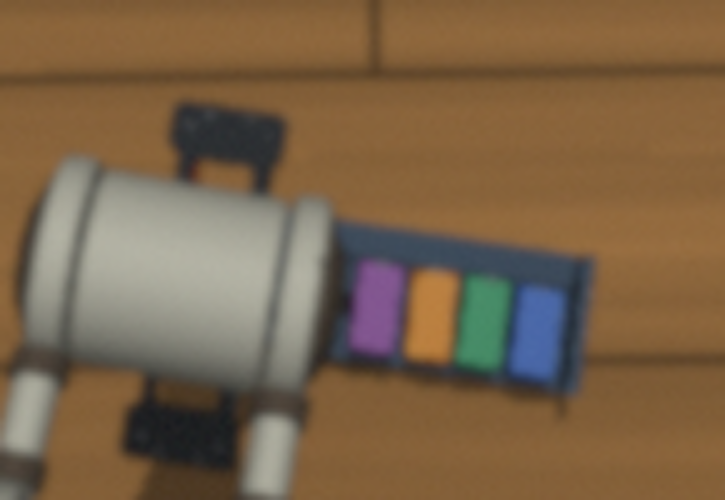

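All four boxes stand in the channel: purple (377,308), orange (432,315), green (484,322) and blue (538,332), with small gaps. Next I regrip the tab and run the slide up.

Emit:
carry_out([
  {"tx": 0, "ty": 0.002, "tz": 0.152, "ax": 0, "ay": 0, "az": 0},
  {"tx": 0, "ty": 0.002, "tz": 0.304, "ax": 0, "ay": 0, "az": 0},
  {"tx": 0, "ty": 0.002, "tz": 0.304, "ax": 0, "ay": 0, "az": 0},
])

```text
time: 37.7
tool_pos: [0.4682, 0.0343, 0.0534]
ee_rot: [-0.0, 0.762, 0.647, -0.0]
force: [-0.2, 0.4, 1.1]
grip_width: 0.0367
grip_force: 0.0
```

Emit:
carry_out([
  {"tx": 0, "ty": 0, "tz": 0, "ax": 0, "ay": 0, "az": 0},
  {"tx": 0, "ty": 0, "tz": 0, "ax": 0, "ay": 0, "az": 0},
  {"tx": 0, "ty": 0, "tz": 0, "ax": 0, "ay": 0, "az": 0},
], gripper=-1)

```text
time: 38.08
tool_pos: [0.4684, 0.0344, 0.0543]
ee_rot: [0.0, 0.762, 0.647, 0.0]
force: [1.2, -0.7, -1.7]
grip_width: 0.0135
grip_force: 30.0
```

Emit:
carry_out([
  {"tx": -0.04, "ty": 0, "tz": 0, "ax": 0, "ay": 0, "az": 0},
  {"tx": -0.08, "ty": 0, "tz": 0, "ax": 0, "ay": 0, "az": 0},
  {"tx": -0.12, "ty": 0, "tz": 0, "ax": 0, "ay": 0, "az": 0},
  {"tx": -0.16, "ty": 0, "tz": 0, "ax": 0, "ay": 0, "az": 0},
  {"tx": -0.2, "ty": 0, "tz": 0, "ax": 0, "ay": 0, "az": 0},
  {"tx": -0.24, "ty": 0, "tz": 0, "ax": 0, "ay": 0, "az": 0},
])

```text
time: 38.83
tool_pos: [0.4586, -0.0256, 0.0543]
ee_rot: [0.0, 0.762, 0.647, 0.0]
force: [3.4, 2.6, -0.0]
grip_width: 0.0137
grip_force: 30.0
```

```bash
python3 -c "
from h import *
sync()"
```

```text
t 38.825 pos [ 0.4586 -0.0256  0.0543] yaw 80.68626001868694 cmd [ 0.4756  0.078   0.13   80.7   ] w 0.01373868997495808 F [ 3.3671  2.561  -0.0158] c [-0.0546 25.0033]
```

Emit:
carry_out([
  {"tx": -0.016, "ty": 0, "tz": 0, "ax": 0, "ay": 0, "az": 0},
  {"tx": -0.032, "ty": 0, "tz": 0, "ax": 0, "ay": 0, "az": 0},
  {"tx": -0.048, "ty": 0, "tz": 0, "ax": 0, "ay": 0, "az": 0},
  {"tx": -0.06, "ty": 0, "tz": 0, "ax": 0, "ay": 0, "az": 0},
  {"tx": -0.072, "ty": 0, "tz": 0, "ax": 0, "ay": 0, "az": 0},
])

```text
time: 39.45
tool_pos: [0.4558, -0.0427, 0.0543]
ee_rot: [0.0, 0.762, 0.647, 0.0]
force: [3.0, 1.6, 1.8]
grip_width: 0.0136
grip_force: 30.0
```

Emit:
carry_out([
  {"tx": -0.01, "ty": 0, "tz": 0, "ax": 0, "ay": 0, "az": 0},
  {"tx": -0.02, "ty": 0, "tz": 0, "ax": 0, "ay": 0, "az": 0},
  {"tx": -0.03, "ty": 0, "tz": 0, "ax": 0, "ay": 0, "az": 0},
])

```text
time: 39.83
tool_pos: [0.4546, -0.0502, 0.0543]
ee_rot: [0.0, 0.762, 0.647, 0.0]
force: [4.2, 1.5, 2.4]
grip_width: 0.0139
grip_force: 30.0
```

Emit:
carry_out([
  {"tx": -0.006, "ty": 0, "tz": 0, "ax": 0, "ay": 0, "az": 0},
  {"tx": -0.012, "ty": 0, "tz": 0, "ax": 0, "ay": 0, "az": 0},
])

```text
time: 40.08
tool_pos: [0.4541, -0.0531, 0.0543]
ee_rot: [0.0, 0.762, 0.647, 0.0]
force: [5.2, 2.0, 2.5]
grip_width: 0.0137
grip_force: 30.0
```

```bash
python3 -c "
from h import *
sync()"
```

```text
t 40.075 pos [ 0.4541 -0.0531  0.0543] yaw 80.68891575470587 cmd [ 0.4756  0.078   0.13   80.7   ] w 0.013659178806991901 F [5.2247 1.992  2.5207] c [-0.0092 -2.8113]
```

Emit:
carry_out([
  {"tx": -0.004, "ty": 0.003, "tz": 0, "ax": 0, "ay": 0, "az": 0},
  {"tx": -0.008, "ty": 0.003, "tz": 0, "ax": 0, "ay": 0, "az": 0},
  {"tx": -0.012, "ty": 0.003, "tz": 0, "ax": 0, "ay": 0, "az": 0},
])

```text
time: 40.45
tool_pos: [0.4537, -0.056, 0.0543]
ee_rot: [-0.0, 0.762, 0.647, -0.0]
force: [1.1, 2.7, 6.2]
grip_width: 0.0138
grip_force: 30.0
```

Emit:
carry_out([
  {"tx": -0.004, "ty": 0, "tz": 0, "ax": 0, "ay": 0, "az": 0},
  {"tx": -0.008, "ty": 0, "tz": 0, "ax": 0, "ay": 0, "az": 0},
])

```text
time: 40.7
tool_pos: [0.4534, -0.058, 0.0543]
ee_rot: [-0.0, 0.762, 0.647, -0.0]
force: [1.5, 1.9, 5.9]
grip_width: 0.0135
grip_force: 30.0
```

Emit:
carry_out([
  {"tx": -0.004, "ty": 0, "tz": 0, "ax": 0, "ay": 0, "az": 0},
  {"tx": -0.008, "ty": 0, "tz": 0, "ax": 0, "ay": 0, "az": 0},
])

```text
time: 40.95
tool_pos: [0.4533, -0.0584, 0.0543]
ee_rot: [-0.002, 0.762, 0.647, 0.001]
force: [4.8, 11.7, 8.0]
grip_width: 0.0136
grip_force: 30.0
```

Contact force rose to about 12 N with the front face at the expected y = −22 mm, so the row is closed. I release the tab, clear it and look.

Emit:
carry_out([
  {"tx": 0.002, "ty": 0, "tz": 0, "ax": 0, "ay": 0, "az": 0},
  {"tx": 0.002, "ty": 0, "tz": 0, "ax": 0, "ay": 0, "az": 0},
])

```text
time: 41.2
tool_pos: [0.4533, -0.0583, 0.0543]
ee_rot: [-0.001, 0.762, 0.647, 0.001]
force: [2.6, 7.6, 6.7]
grip_width: 0.0135
grip_force: 30.0
```

Emit:
carry_out([
  {"tx": 0, "ty": 0, "tz": 0, "ax": 0, "ay": 0, "az": 0},
  {"tx": 0, "ty": 0, "tz": 0, "ax": 0, "ay": 0, "az": 0},
  {"tx": 0, "ty": 0, "tz": 0, "ax": 0, "ay": 0, "az": 0},
  {"tx": 0, "ty": 0, "tz": -0.15, "ax": 0, "ay": 0, "az": 0},
  {"tx": 0, "ty": 0, "tz": -0.3, "ax": 0, "ay": 0, "az": 0},
], gripper=-0.3)

```text
time: 41.82
tool_pos: [0.4526, -0.0594, 0.1293]
ee_rot: [-0.001, 0.762, 0.647, -0.001]
force: [-0.4, -0.0, 0.6]
grip_width: 0.0321
grip_force: 0.0
```

Emit:
carry_out([
  {"tx": 0.06, "ty": 0.24, "tz": 0, "ax": 0, "ay": 0, "az": 0},
  {"tx": 0.12, "ty": 0.48, "tz": 0, "ax": 0, "ay": 0, "az": 0},
  {"tx": 0.12, "ty": 0.48, "tz": 0, "ax": 0, "ay": 0, "az": 0},
  {"tx": 0.12, "ty": 0.48, "tz": 0, "ax": 0, "ay": 0, "az": 0},
], gripper=-1)

```text
time: 42.32
tool_pos: [0.5758, -0.0492, 0.1282]
ee_rot: [-0.001, 0.762, 0.647, -0.001]
force: [-0.2, -0.3, -0.6]
grip_width: 0.0006
grip_force: 0.0
```

```bash
python3 - <<'E'
from h import *
p=sync()
for c in("top","side"):
    im=get_image(c)
    for q in("slide_grip","lever_tip","lever_hinge"):print(c,q,[(round(r["score"],2),1e3*np.array(w2c(world(im,r["at"])))) for r in tip_of(c,q)[:2]])
    if c=="top":
        for n,l in boxes(im).items():
            for b in l: print("mask",n,1e3*b[2],"c",1e3*np.array(w2c(b[0])))
cv2.imwrite("pics/s6.png",cv2.resize(im["image"][150:280,220:400,::-1],None,fx=4,fy=4,interpolation=cv2.INTER_CUBIC))
E
```

```text
t 42.325 pos [ 0.5758 -0.0492  0.1282] yaw 80.7048258015953 cmd [ 0.4756  0.078   0.13   80.7   ] w 0.0006163891378754737 F [-0.2252 -0.2989 -0.585 ] c [119.4411  20.674 ]
top slide_grip [(0.66, array([ 2.2581, -9.569 ]))]
top lever_tip [(0.69, array([47.1142, 19.214 ])), (0.45, array([80.0195, 24.707 ]))]
top lever_hinge [(0.57, array([-42.3495, 531.959 ])), (0.55, array([45.6212, 20.7063]))]
mask blue [23.6024 39.6836] c [320.5343  38.4902]
mask blue [31.7446 59.2478] c [   0.0953 -129.6418]
mask green [26.3287 57.7404] c [  1.2129 -98.4303]
mask orange [18.4439 57.3244] c [ -0.8771 -72.6161]
side slide_grip [(0.69, array([-5.1172, -8.7177]))]
side lever_tip [(0.56, array([78.9959, 22.0371]))]
side lever_hinge [(0.53, array([44.0889, 21.5674]))]
```

View pics/s6.png

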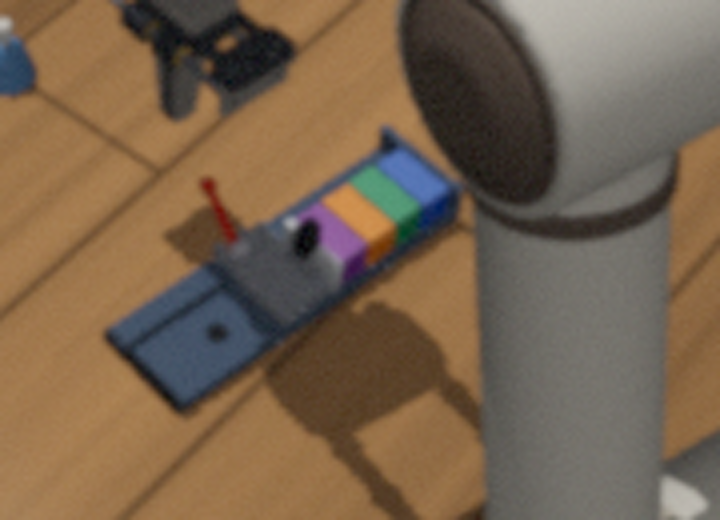

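The row is closed with no gaps: blue (418,180), green (385,203), orange (360,218), purple (335,245). The lever (208,185) is still free and the closed fingers are outside it. Now I push it back over.

Emit:
carry_out([
  {"tx": 0.004, "ty": 0, "tz": 0.13, "ax": 0, "ay": 0, "az": 0},
  {"tx": 0.004, "ty": 0, "tz": 0.258, "ax": 0, "ay": 0, "az": 0},
  {"tx": 0.004, "ty": 0, "tz": 0.258, "ax": 0, "ay": 0, "az": 0},
  {"tx": 0.004, "ty": -0.03, "tz": 0.258, "ax": 0, "ay": 0, "az": 0},
  {"tx": 0.004, "ty": -0.05, "tz": 0.258, "ax": 0, "ay": 0, "az": 0},
  {"tx": 0.004, "ty": -0.07, "tz": 0.258, "ax": 0, "ay": 0, "az": 0},
  {"tx": 0.004, "ty": -0.09, "tz": 0.258, "ax": 0, "ay": 0, "az": 0},
  {"tx": 0.004, "ty": -0.11, "tz": 0.258, "ax": 0, "ay": 0, "az": 0},
  {"tx": 0.004, "ty": -0.13, "tz": 0.258, "ax": 0, "ay": 0, "az": 0},
])

```text
time: 43.85
tool_pos: [0.5516, -0.0445, 0.0696]
ee_rot: [0.007, 0.762, 0.647, 0.005]
force: [9.3, -2.2, 10.2]
grip_width: 0.0006
grip_force: 5.4
```

Emit:
carry_out([
  {"tx": 0, "ty": -0.02, "tz": 0, "ax": 0, "ay": 0, "az": 0},
  {"tx": 0, "ty": -0.04, "tz": 0, "ax": 0, "ay": 0, "az": 0},
  {"tx": 0, "ty": -0.06, "tz": 0, "ax": 0, "ay": 0, "az": 0},
  {"tx": 0, "ty": -0.08, "tz": 0, "ax": 0, "ay": 0, "az": 0},
  {"tx": 0, "ty": -0.1, "tz": 0, "ax": 0, "ay": 0, "az": 0},
  {"tx": 0, "ty": -0.12, "tz": 0, "ax": 0, "ay": 0, "az": 0},
  {"tx": 0, "ty": -0.14, "tz": 0, "ax": 0, "ay": 0, "az": 0},
])

```text
time: 44.72
tool_pos: [0.5096, -0.0372, 0.0641]
ee_rot: [-0.0, 0.762, 0.647, -0.0]
force: [5.0, -1.4, -2.0]
grip_width: 0.0006
grip_force: 1.6
```

Emit:
carry_out([
  {"tx": 0, "ty": -0.02, "tz": 0, "ax": 0, "ay": 0, "az": 0},
  {"tx": 0, "ty": -0.04, "tz": 0, "ax": 0, "ay": 0, "az": 0},
])

```text
time: 44.98
tool_pos: [0.5003, -0.0357, 0.0645]
ee_rot: [0.0, 0.762, 0.647, 0.0]
force: [4.0, -0.8, -1.0]
grip_width: 0.0004
grip_force: 1.6
```

```bash
python3 -c "
from h import *
sync()"
```

```text
t 44.975 pos [ 0.5003 -0.0357  0.0645] yaw 80.69102185340093 cmd [ 0.4756  0.078   0.13   80.7   ] w 0.00037926845904470675 F [ 4.0483 -0.7929 -0.9875] c [42.7217 21.7558]
```

Emit:
carry_out([
  {"tx": 0, "ty": -0.016, "tz": 0, "ax": 0, "ay": 0, "az": 0},
  {"tx": 0, "ty": -0.032, "tz": 0, "ax": 0, "ay": 0, "az": 0},
  {"tx": 0, "ty": -0.032, "tz": 0, "ax": 0, "ay": 0, "az": 0},
])

```text
time: 45.35
tool_pos: [0.4921, -0.0344, 0.0646]
ee_rot: [-0.0, 0.762, 0.647, -0.0]
force: [2.1, -0.2, 0.9]
grip_width: 0.001
grip_force: 1.0
```

Emit:
carry_out([
  {"tx": 0, "ty": -0.01, "tz": 0, "ax": 0, "ay": 0, "az": 0},
  {"tx": 0, "ty": -0.01, "tz": 0, "ax": 0, "ay": 0, "az": 0},
])

```text
time: 45.6
tool_pos: [0.4901, -0.0341, 0.0647]
ee_rot: [0.0, 0.762, 0.647, 0.0]
force: [2.8, -1.0, 1.0]
grip_width: 0.0003
grip_force: 1.4
```

```bash
python3 -c "
from h import *
sync()"
```

```text
t 45.6 pos [ 0.4901 -0.0341  0.0647] yaw 80.69493806979774 cmd [ 0.4756  0.078   0.13   80.7   ] w 0.0002697868191473102 F [ 2.7714 -0.9574  0.9997] c [32.4528 21.7277]
```

Emit:
carry_out([
  {"tx": 0, "ty": -0.008, "tz": 0, "ax": 0, "ay": 0, "az": 0},
  {"tx": 0, "ty": -0.014, "tz": 0, "ax": 0, "ay": 0, "az": 0},
  {"tx": 0, "ty": -0.014, "tz": 0, "ax": 0, "ay": 0, "az": 0},
])

```text
time: 45.98
tool_pos: [0.4889, -0.0341, 0.0657]
ee_rot: [0.002, 0.762, 0.647, 0.002]
force: [8.2, -0.3, 0.3]
grip_width: 0.0004
grip_force: 3.1
```

Emit:
carry_out([
  {"tx": 0, "ty": -0.012, "tz": 0, "ax": 0, "ay": 0, "az": 0},
  {"tx": 0, "ty": -0.012, "tz": 0, "ax": 0, "ay": 0, "az": 0},
])

```text
time: 46.22
tool_pos: [0.4878, -0.0341, 0.0667]
ee_rot: [0.004, 0.762, 0.647, 0.003]
force: [10.0, -2.1, -0.3]
grip_width: 0.0004
grip_force: 4.5
```

```bash
python3 -c "
from h import *
sync()"
```

```text
t 46.225 pos [ 0.4878 -0.0341  0.0667] yaw 80.66067249128159 cmd [ 0.4756  0.078   0.13   80.7   ] w 0.0004487991322624696 F [10.0268 -2.0916 -0.2754] c [30.1929 21.3444]
```

Emit:
carry_out([
  {"tx": 0, "ty": -0.01, "tz": 0, "ax": 0, "ay": 0, "az": 0},
  {"tx": 0, "ty": -0.01, "tz": 0, "ax": 0, "ay": 0, "az": 0},
])

```text
time: 46.48
tool_pos: [0.4869, -0.0341, 0.0675]
ee_rot: [0.006, 0.762, 0.647, 0.004]
force: [14.1, -2.7, -0.0]
grip_width: 0.0003
grip_force: 5.7
```

Emit:
carry_out([
  {"tx": 0, "ty": 0.08, "tz": 0, "ax": 0, "ay": 0, "az": 0},
  {"tx": 0, "ty": 0.16, "tz": -0.2, "ax": 0, "ay": 0, "az": 0},
  {"tx": 0, "ty": 0.4, "tz": -0.4, "ax": 0, "ay": 0, "az": 0},
  {"tx": 0.1, "ty": 0.6, "tz": -0.5, "ax": 0, "ay": 0, "az": 0},
  {"tx": 0.1, "ty": 0.6, "tz": -0.5, "ax": 0, "ay": 0, "az": 0},
])

```text
time: 47.1
tool_pos: [0.6355, -0.0318, 0.1913]
ee_rot: [0.001, 0.762, 0.648, 0.0]
force: [0.3, -0.2, 0.6]
grip_width: 0.0003
grip_force: 0.0
```

```bash
python3 - <<'E'
from h import *
p=sync()
for c in("top","side"):
    im=get_image(c)
    for q in("slide_grip","lever_tip","lever_hinge"):print(c,q,[(round(r["score"],2),1e3*np.array(w2c(world(im,r["at"])))) for r in tip_of(c,q)[:2]])
    if c=="top": save(im,"t7.png",1.5)
cv2.imwrite("pics/s7.png",cv2.resize(im["image"][150:280,220:400,::-1],None,fx=4,fy=4,interpolation=cv2.INTER_CUBIC))
E
```

```text
t 47.1 pos [ 0.6355 -0.0318  0.1913] yaw 80.74223292251281 cmd [ 0.4756  0.078   0.13   80.7   ] w 0.0003374011862553298 F [ 0.284  -0.2311  0.6362] c [175.5614  47.5031]
top slide_grip [(0.49, array([ 0.0387, -8.6767]))]
top lever_tip []
top lever_hinge [(0.28, array([ 44.5948, 476.5019]))]
side slide_grip [(0.86, array([ -0.2664, -10.6854]))]
side lever_tip [(0.57, array([ 6.5125, 17.9317])), (0.26, array([-42.5304, 530.5674]))]
side lever_hinge [(0.63, array([40.8668, 20.6682]))]
```

View pics/s7.png

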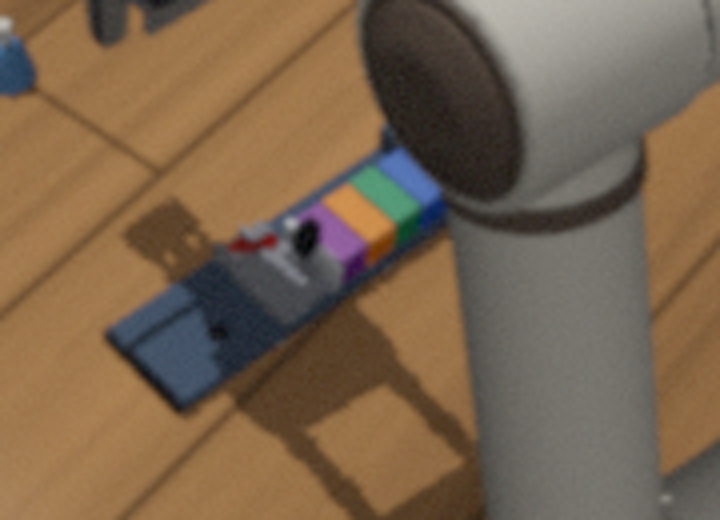

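View pics/t7.png

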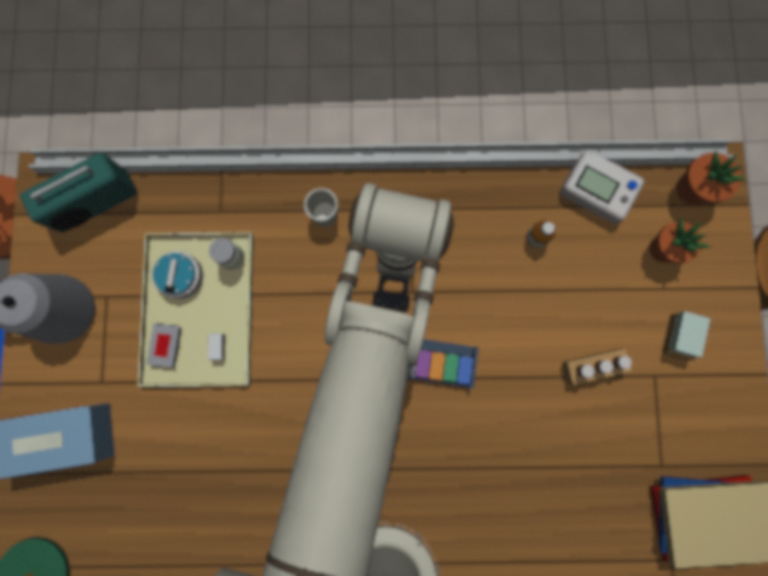

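Side view: the lever (250,242) leans over the channel, its tip at x ≈ 7 mm as it should be when locked, and the row is closed. Top view: the white box (216,347) is in the tray and the other things that show are where they were. Handing in.

```bash
python3 -c "
from h import *
print(bot.job_done())"
```

```text
the job is handed in; nothing more can be done
None
```

The job is handed in: the white box lies flat in the tray's free corner, all four day boxes on the sill (blue, green, orange, purple; no yellow was there) are in the channel with no gaps, and the lever is fully back in the locked position.

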